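Snap the hold-down cover onto the marquetry pressing bed

TASK

Move the hand roller off the pressing bed and lay it on its cork mat, then lower the hold-down cover over the marquetry panel so that its two eyes drop over the bed's two pins and it rests on the clips. Press the cover down corner by corner until all four clips have snapped and it lies fully home. Leave the jar, mallet, bone folder and rule where they are.

Things in the scene. Friction and masses are not known exactly. Their poses are not given: they have to be found in the camera images.
- roller_grip (a point): hand roller, 129 mm long, 220 g: black rubber drum 34 x 50 mm, chrome yoke, wooden handle 22 mm thick, chrome foot. This point: on the handle's axis, close to the balance point, 26 mm above its support (bed top at first). x runs along the handle to the drum (axis 52 mm ahead); bare handle from 35 mm behind to 15 mm ahead. z up. Starts on the bed, drum towards the pins.
- mat_center (a point): cork rest mat for the roller, 150 x 90 x 4 mm, fixed flat on the shelf. This point is the centre of its upper face; x along its length, z up.
- bed: pressing bed, fixed: dark wooden slab, marquetry panel in its flat top. Origin at shelf level under the seat's centre; top at z = 22 mm; slab x -66 to +90, y -85 to +85 mm. Pins at x = 72, y = -40 and +40 mm; sprung clips at x = -50 and +50 at y = -70 and +70 mm. Rails (x -35 to +35, top 50 mm above the shelf, flared outward) guide the cover's ends with 0.8 mm play. z up.
- clip0 (a joint): clip at x = -50, y = -70 mm of the bed, top 34 mm above the shelf: angle it is bent outward (rad), 0 at rest, about 0.14 as the cover's edge passes, then back near 0. Its sloping nib reaches 3 mm over the seated cover's end edge. A cover laid on top rests on the nibs, underside 10 to 11 mm above the bed; 10 to 18 N down on a corner snaps that clip. The far corner may rise meanwhile.
- clip1 (a joint): the same for the clip at x = -50, y = +70 mm of the bed.
- clip2 (a joint): the same for the clip at x = +50, y = -70 mm of the bed.
- clip3 (a joint): the same for the clip at x = +50, y = +70 mm of the bed.
- bed_pin0 (a point): tip of the pin at x = 72, y = -40 mm of the bed: 9 mm thick, 26 mm high above the bed's top, the upper 10 mm tapering to 3 mm. Axes as the bed's.
- bed_pin1 (a point): tip of the other, equal pin, at x = 72, y = +40 mm of the bed.
- cover_handle (a point): hold-down cover, 220 g: aluminium plate 120 (x) x 130 (y) x 4 mm, wooden grip block on top 16 (x) x 50 (y) x 34 mm high, two steel eyes beyond its +x edge. This point: centre of the block, 21 mm above the plate's underside. x to the side with the eyes, y along the block, z up. Starts flat on the shelf; seated, its centre and axes fall on the bed's.
- cover_eye0 (a point): centre, on the underside, of the round hole (12 mm wide, 6 mm deep, right through) in the steel eye at x = 72, y = -40 mm of the cover; belongs over bed_pin0.
- cover_eye1 (a point): the same of the eye at x = 72, y = +40 mm of the cover; belongs over bed_pin1.
- cover_corner0 (a point): the centre of a round steel pressing disc (19 mm) in the top face of the cover, 14 mm in from its side edge and 21 mm in from its end edge: the corner at x = -46, y = -44 mm of the cover. It is 26 mm above the shelf when the cover is fully home. It has 18 mm clear to the clip and 38 mm to the grip block's side.
- cover_corner1 (a point): the same for the corner at x = -46, y = +44 mm.
- cover_corner2 (a point): the same for the corner at x = +46, y = -44 mm.
- cover_corner3 (a point): the same for the corner at x = +46, y = +44 mm.
- cover_end0 (a point): point on the upper edge of the cover's end at x = -50, y = -65 mm, where clip0 snaps over it; 26 mm above the shelf when home.
- cover_end1 (a point): the same at x = -50, y = +65 mm, under clip1.
- cover_end2 (a point): the same at x = +50, y = -65 mm, under clip2.
- cover_end3 (a point): the same at x = +50, y = +65 mm, under clip3.
- jar_mid (a point): bystander: round glass jar, 66 mm across and 86 mm high, of pale strips that stick out to 150 mm. This point lies on its axis 50 mm up.
- mallet_mid (a point): bystander: turned beech mallet standing on its head, head 68 mm across and 70 mm high, handle 24 mm thick pointing up to 170 mm. This point lies on its axis 40 mm up.
- folder_mid (a point): bystander: flat cream bone folder, 132 x 24 x 6 mm, lying along its x. This point is at half thickness, near its middle.
- rule_mid (a point): bystander: brass rule, 25 (x) by 160 (y) by 4 mm, lying flat; its centre.
Not all that is in view belongs to the job. Of the things like the part that bears roller_grip, leave any that is red; of the rest the larger one is meant. Leave any blue look-alike of the part that bears cover_handle alone.

How it is judged:
On the way, in this order (a step that is already met when the one before it is completed fails the run):
1. the roller lies on the cork mat, at rest and let go (horizontal distance between roller_grip and mat_center below 0.035 m and z of roller_grip in the frame of mat_center below 0.034 m and angle between roller's own z axis and vertical below 0.25 rad and linear speed of roller below 0.03 m/s and contact force between the fingers and roller below 0.1 N), for 0.2 s.
2. the cover sits with both eyes over both pins and none of its corners is home yet (horizontal distance between cover_eye0 and bed_pin0 below 0.004 m and horizontal distance between cover_eye1 and bed_pin1 below 0.004 m and z of cover_end0 in the frame of bed between 0.0286 and 0.048 m and z of cover_end1 in the frame of bed between 0.0286 and 0.048 m and z of cover_end2 in the frame of bed between 0.0286 and 0.048 m and z of cover_end3 in the frame of bed between 0.0286 and 0.048 m), for 0.1 s.
3. at least one corner is home while another is still up (corner by corner) (z of any of cover_end0, cover_end1, cover_end2, cover_end3 in the frame of bed below 0.0276 m and z of any of cover_end0, cover_end1, cover_end2, cover_end3 in the frame of bed above 0.0286 m), for 0.1 s.
At the end, for the whole second after the job is handed in: All four clipped points of the cover's ends at most 1.6 mm above their seated height (26 mm above the shelf), both eyes within 4 mm of their pins, the roller level on the mat with its grip point within 35 mm of the mat's centre, everything at rest and let go (all of step 1 and z of each of cover_end0, cover_end1, cover_end2, cover_end3 in the frame of bed below 0.0276 m and horizontal distance between cover_eye0 and bed_pin0 below 0.004 m and horizontal distance between cover_eye1 and bed_pin1 below 0.004 m and contact force between the fingers and cover below 0.1 N and linear speed of cover below 0.02 m/s); the robot touches nothing.
It fails at once if the glass jar of boxwood strips is moved more than 25 mm or knocked over (distance of jar_mid from where it was at the start of the episode above 0.025 m or angle between jar_mid's own z axis and vertical above 0.5 rad).
It fails at once if the mallet is moved more than 25 mm or knocked over (distance of mallet_mid from where it was at the start of the episode above 0.025 m or angle between mallet_mid's own z axis and vertical above 0.5 rad).
It fails at once if the bone folder is moved more than 25 mm or knocked over (distance of folder_mid from where it was at the start of the episode above 0.025 m or angle between folder_mid's own z axis and vertical above 0.5 rad).
It fails at once if the brass rule is moved more than 25 mm or knocked over (distance of rule_mid from where it was at the start of the episode above 0.025 m or angle between rule_mid's own z axis and vertical above 0.5 rad).
It also fails if it takes over 72 s, if anything falls off the work surface, if the arm or the gripper's body presses on something with over 40 N, if the wrist force passes 120 N, or if a joint passes its speed limit or range.

ROBOT

A 7-joint arm with a two-finger parallel gripper is mounted at the origin on the work surface. World frame = base frame: x ahead of the robot, y to its left, z up, the work surface at z = 0. Lengths are in m, angles in rad, forces in N, time in s.
With the tool pointing down it reaches from about 0.4 to 0.85 m from the base axis. Payload 4.5 kg.
Tool frame: the origin (TCP) lies on the centre line of the jaws, within the pads' length; the fingertips stand 25 mm ahead of it and the grasp point (between the pads) lies 6 mm ahead of it; z points along the fingers, y is the direction in which the jaws open and shut (so a half turn about z gives the same grasp; the last joint's range is limited). The gripper opens to 88 mm and grips with 3 to 60 N. Pads are 18 mm wide; open, the fingers measure 123 mm over their backs; the gripper's body (75 mm by 187 mm) begins 45 mm behind the grasp point.
Start: joints at [0.034, 0.689, -0.195, 1.565, 0.157, 0.902, -0.215], TCP at [0.625, 0, 0.264] pointing down, gripper open.
Joint ranges: [-3.01, 3.01], [-0.46, 2.08], [-1.47, 1.51], [0.13, 2.56], [-1, 4.14], [0.04, 2.09], [-2.66, 2.66]. Speed limits (rad/s): [2.57, 2.57, 3.14, 3.14, 3.14, 3.14, 3.14].

INTERFACE

Orientations are given as a unit quaternion [x, y, z, w].
In Python, from plant import r, eyes gives the robot as it stands.
- The arm moves only by the tool servo_tool, never from a script. Its argument "deltas" is a list of rows, each an object of numbers: "dx", "dy", "dz": the shift along the tool's x, y, z in units of 60 mm (1.0 is 60 mm); "ax", "ay", "az": the turn, a rotation vector about the tool's x, y, z in units of 6 degrees (1.0 is 6 degrees); "hand": the finger opening in mm, from 0 to 88.1. A call has 1 to 10 rows; each row is the pose to reach, as a shift and turn from the pose commanded when the call began, along the tool's axes at that moment; what a row does not reach only later rows make up. A row lasts 1/8 s, in which the tool goes at most 62.5 mm and 10.7 degrees, less where a joint would pass 70% of its speed; a pose out of reach is approached as far as the arm can. A call with a gripper value outside its range is refused whole. The fingers move at their own pace and stop on an object; "newtons" is the grip in N (left out, the last holds). Time passes only in rows, so rows that repeat a pose let the fingers close. It gives the time, the measured TCP pose, the force and the opening at its end, in the units of the state.
- r.get_state(): the state, without advancing time (a new reading comes with each control period).
- eyes.snapshot(name): name is "scene" or "side" or "wrist"; returns (picture, depth): 400x640x3 uint8, red, green, blue; 400x640 float32, m along the optical axis (not along the pixel's ray), 0 where there is no reading.
- eyes.camera_model(name): a dict with "fx", "fy", "cx", "cy" (pixels), "k1" (the pictures are not rectified: a ray, as slopes to the right and down, at radius r is drawn at 1 + k1 r^2 times it, then the intrinsics apply), "pose" (4x4, takes a point from camera to world coordinates). Camera axes: x right, y up, looking along -z (the intrinsics and any distortion apply to the point x, -y, -z); pixel columns grow to the right and rows downward; lengths in m; the calibration is good to about 2 mm. A picture is of the moment at which its call begins: read the wrist's pose just before it. camera_model takes no time and is no camera call; for the wrist camera it gives the pose at the moment of the call.
- r.finish_job(): hands the job in, once; it reports no verdict.
The state is a dict: "clock": time; "q": joint angles; "qd": joint speeds; "joint_torque": joint torques, N m; "tool_pos": TCP position; "eef_rot": TCP orientation; "contact_force": force on the tool from outside, world axes, zero at the start; "moment": the same for the moment, N m; "opening": opening from 0.0 (shut) to 1.0 (fully open).
Only numpy, scipy, OpenCV 4.12 (cv2) and the standard library are available. Lean on these libraries where they do the work, as an engineer would, in place of code of your own. Each camera call takes 0.05 s, during which the arm holds its last target.

## Working session

There is one attempt and no reset: what is moved stays moved. The work goes in short steps, Python scripts to look and compute and a tool call to move; the robot and the scene stay as the last step left them, time stands still between calls to the robot, and variables do not carry over. Pictures are saved under pics/ and viewed, and the job is handed in when it is done.

Besides the shell and the picture viewer there is one more tool, called after "Call:" as a command line: name --argument value ..., lists and objects as JSON in quotes. servo_tool: Moves the arm, as the interface text tells. Its arguments: {"type":"object","properties":{"deltas":{"type":"array","items":{"type":"object","properties":{"dx":{"type":"number"},"dy":{"type":"number"},"dz":{"type":"number"},"ax":{"type":"number"},"ay":{"type":"number"},"az":{"type":"number"},"hand":{"type":"number"}}}},"newtons":{"type":"number"}},"required":["deltas"]}

```bash
ls; mkdir -p pics; cat > h.py <<'E'
import numpy as np, cv2
from plant import r, eyes
def snap(n,name):
    m=eyes.camera_model(n); p,d=eyes.snapshot(n)
    cv2.imwrite(f'pics/{name}.png',p[:,:,::-1]); np.savez(f'pics/{name}.npz',p=p,d=d,**{k:np.array(v) for k,v in m.items()})
    return p,d,m
def load(name):
    z=np.load(f'pics/{name}.npz'); return z['p'],z['d'],{k:z[k] for k in('fx','fy','cx','cy','k1','pose')}
def rays(m,uv):
    uv=np.atleast_2d(np.array(uv,float))
    K=np.array([[m['fx'],0,m['cx']],[0,m['fy'],m['cy']],[0,0,1]],float)
    n=np.c_[(uv[:,0]-m['cx'])/m['fx'],(uv[:,1]-m['cy'])/m['fy']]
    s=n.copy()
    for _ in range(15): s=n/(1+float(m['k1'])*(s**2).sum(1,keepdims=True))
    return s
def onplane(m,uv,z):
    s=rays(m,uv); P=np.array(m['pose']); d=np.c_[s[:,0],-s[:,1],-np.ones(len(s))]@P[:3,:3].T; o=P[:3,3]
    return o+d*((z-o[2])/d[:,2])[:,None]
def cloud(m,d):
    v,u=np.mgrid[0:d.shape[0],0:d.shape[1]]; s=rays(m,np.c_[u.ravel(),v.ravel()]); P=np.array(m['pose'])
    c=np.c_[s[:,0],-s[:,1],-np.ones(len(s))]*d.ravel()[:,None]
    return (c@P[:3,:3].T+P[:3,3]).reshape(*d.shape,3)
def proj(m,X):
    X=np.atleast_2d(X);P=np.linalg.inv(np.array(m['pose']));c=X@P[:3,:3].T+P[:3,3]
    s=np.c_[c[:,0]/-c[:,2],-c[:,1]/-c[:,2]];s=s*(1+float(m['k1'])*(s**2).sum(1,keepdims=True))
    return np.c_[s[:,0]*m['fx']+m['cx'],s[:,1]*m['fy']+m['cy']]
E
python3 - <<'E'
from h import *
for n in('scene','side','wrist'):
    p,d,m=snap(n,n+'0'); print(n,m['fx'],m['k1'],np.round(m['pose'],3).tolist())
s=r.get_state();print(s)
E
```

```text
pics
scene 519.2381179863797 -0.13963883228745438 [[0.861, -0.352, 0.366, 0.948], [0.508, 0.588, -0.63, -0.749], [0.007, 0.728, 0.685, 0.869], [0.0, 0.0, 0.0, 1.0]]
side 367.723440877147 0.023929865683187404 [[-0.867, 0.335, -0.369, 0.167], [-0.498, -0.563, 0.659, 0.603], [0.014, 0.755, 0.655, 0.676], [0.0, 0.0, 0.0, 1.0]]
wrist 307.73568183256543 -0.058380956434190216 [[1.0, 0.001, 0.001, 0.624], [-0.001, 0.947, 0.32, 0.083], [-0.001, -0.32, 0.947, 0.383], [0.0, 0.0, 0.0, 1.0]]
{'clock': 0.15, 'q': array([ 0.03377525,  0.68977216, -0.19453901,  1.56607462,  0.1573023 ,
        0.90249834, -0.21507955]), 'qd': array([-9.14460042e-05, -3.21674351e-03, -1.16874661e-03, -4.26764508e-03,
       -8.32681976e-04,  7.93373642e-04,  2.68481524e-04]), 'joint_torque': array([-1.46674727e-03, -5.27863634e+01, -1.26819178e+00, -1.53587687e+01,
       -5.24473807e-02,  3.92338901e-03,  1.12435155e-04]), 'tool_pos': array([ 6.24567632e-01, -1.15726415e-05,  2.63114632e-01]), 'eef_rot': array([ 7.07065182e-01,  7.07148050e-01, -5.14273570e-04, -4.46622758e-04]), 'contact_force': array([-0.30247799,  0.13907256,  0.40924357]), 'moment': array([-0.05826761, -0.03308048, -0.01376239]), 'opening': 0.9998934170308049}
```

View pics/scene0.png

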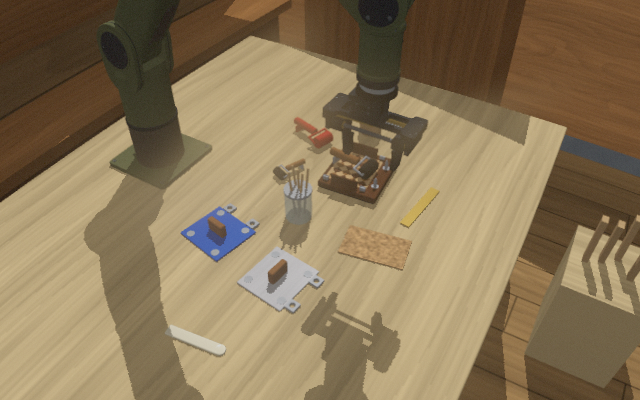

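View pics/side0.png

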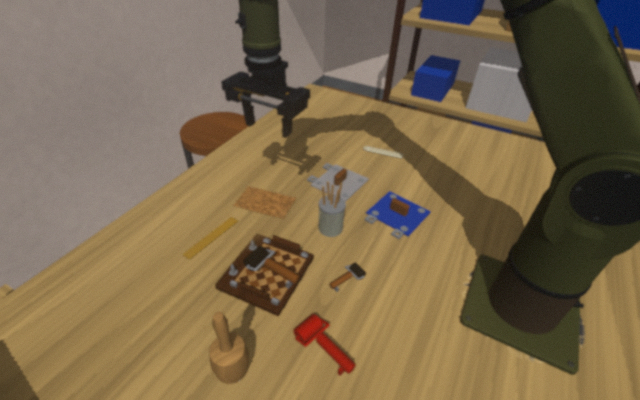

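View pics/wrist0.png

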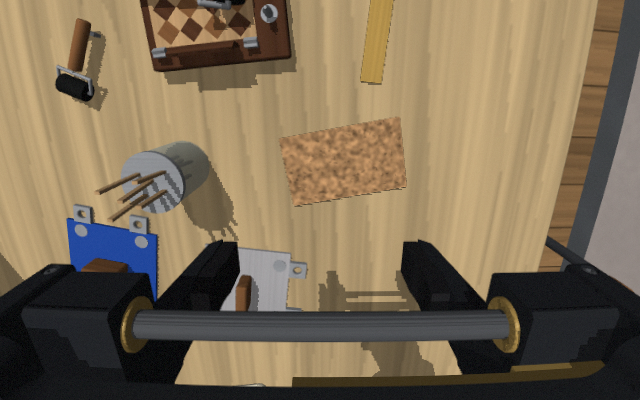

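The candidates for the roller are in the scene view: red (313,131), a small one (288,170) and the one on the bed (~365,165), which is larger and not red. The candidates for the cover are blue (218,232), which I leave, and grey (280,277), which I want. Next I take a close crop and the positions.

```bash
python3 - <<'E'
from h import *
p,d,m=load('scene0'); C=cloud(m,d)
def pt(n,u,v):
    print(n,(u,v),np.round(C[v,u],3))
for n,u,v in [('bedroller',372,170),('mat',375,247),('cover plate',262,285),('jar',298,200),('folder',195,340),('rule',421,207),('red',322,138),('small',290,168),('blue',205,235),('grip',278,268)]: pt(n,u,v)
c1=cv2.resize(p[130:215,300:420,::-1],None,fx=5,fy=5,interpolation=cv2.INTER_CUBIC)
cv2.imwrite('pics/c1.png',c1)
p,d,m=load('side0'); C=cloud(m,d)
for n,u,v in [('mallet',230,355),('malt',222,330),('mat',266,202),('bedroller',262,258),('pin',233,272),('rule',212,238)]: pt(n,u,v)
c2=cv2.resize(p[220:320,205:325,::-1],None,fx=5,fy=5,interpolation=cv2.INTER_CUBIC)
cv2.imwrite('pics/c2.png',c2)
E
```

```text
bedroller (372, 170) [0.549 0.191 0.044]
mat (375, 247) [ 0.657 -0.005  0.003]
cover plate (262, 285) [ 0.5   -0.223  0.002]
jar (298, 200) [ 0.471 -0.031  0.08 ]
folder (195, 340) [ 0.468 -0.404  0.005]
rule (421, 207) [0.696 0.171 0.004]
red (322, 138) [0.361 0.262 0.03 ]
small (290, 168) [0.35  0.118 0.018]
blue (205, 235) [ 0.305 -0.174  0.005]
grip (278, 268) [ 0.522 -0.192  0.039]
mallet (230, 355) [0.427 0.41  0.072]
malt (222, 330) [0.433 0.408 0.144]
mat (266, 202) [0.65  0.001 0.004]
bedroller (262, 258) [0.519 0.196 0.046]
pin (233, 272) [0.561 0.248 0.027]
rule (212, 238) [0.685 0.18  0.005]
```

View pics/c1.png

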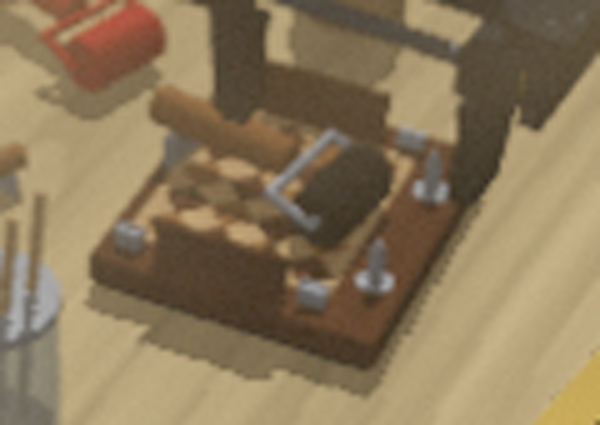

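View pics/c2.png

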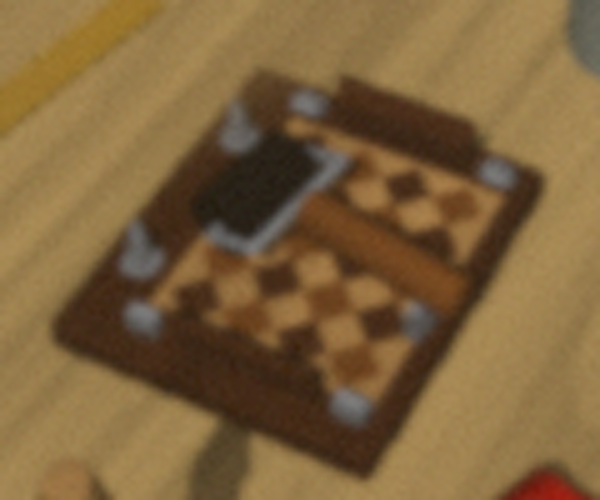

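The roller on the bed has a black drum and is larger than the small one, so it is the right one. Next I look at the bed from above.

Call:
servo_tool --deltas '[{"dx": 0.9,"dy": -0.4},{"dx": 1.8,"dy": -0.8},{"dx": 2.7,"dy": -1.3},{"dx": 3.5,"dy": -1.7},{"dx": 3.5,"dy": -1.7},{"dx": 3.5,"dy": -1.7}]'

```text
schema error: expected keys dx, dy, dz, ax, ay, az, hand
```

```bash
python3 - <<'E'
from h import *
p,d,m=snap('wrist','w1'); print(r.get_state()['tool_pos'],r.get_state()['clock'])
snap('scene','s1')
cv2.imwrite('pics/w1b.png',cv2.resize(p[:260,80:560,::-1],(800,433)))
E
```

```text
[ 6.24648923e-01 -2.91781719e-05  2.63217842e-01] 0.2
```

View pics/w1.png

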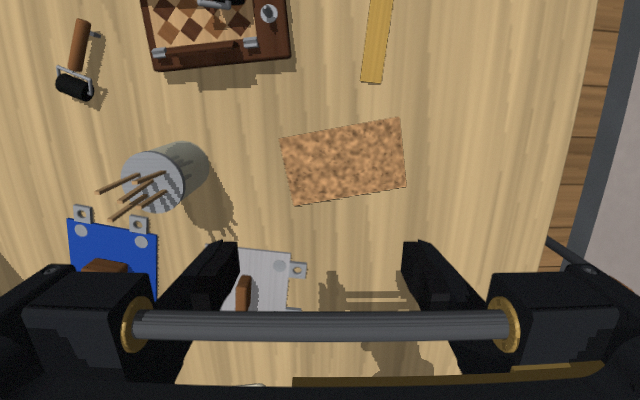

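View pics/s1.png

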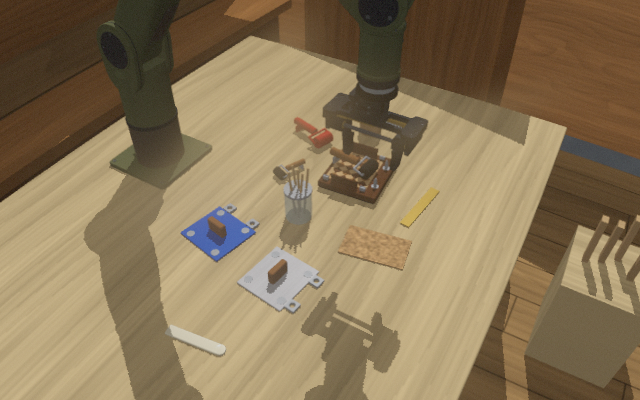

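The call was refused because every row needs all the keys, so I send it again in full.

Call:
servo_tool --deltas '[{"dx": 0.9,"dy": -0.4,"dz": 0,"ax": 0,"ay": 0,"az": 0,"hand": 88},{"dx": 1.8,"dy": -0.8,"dz": 0,"ax": 0,"ay": 0,"az": 0,"hand": 88},{"dx": 2.7,"dy": -1.3,"dz": 0,"ax": 0,"ay": 0,"az": 0,"hand": 88},{"dx": 3.5,"dy": -1.7,"dz": 0,"ax": 0,"ay": 0,"az": 0,"hand": 88},{"dx": 3.5,"dy": -1.7,"dz": 0,"ax": 0,"ay": 0,"az": 0,"hand": 88},{"dx": 3.5,"dy": -1.7,"dz": 0,"ax": 0,"ay": 0,"az": 0,"hand": 88}]'

```text
clock: 1.0
tool_pos: [0.5234, 0.2092, 0.2637]
eef_rot: [0.707, 0.707, -0.0, 0.001]
contact_force: [-0.4, -0.5, -0.6]
opening: 1.002
```

```bash
python3 - <<'E'
from h import *
p,d,m=snap('wrist','w2'); print(r.get_state()['tool_pos'],r.get_state()['clock'])
snap('scene','s2')
E
```

```text
[0.52380582 0.2083101  0.26365138] 1.05
```

View pics/w2.png

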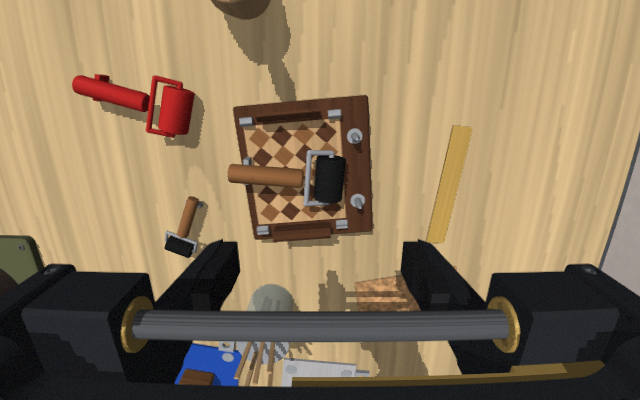

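View pics/s2.png

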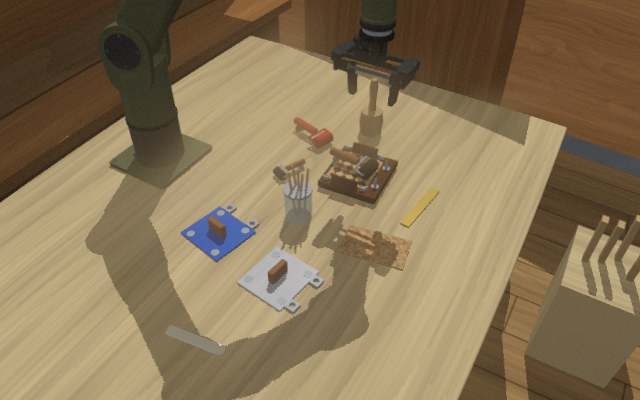

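In w2 the bed's slab corners are at about (234,107), (367,95), (372,234) and (254,241). The roller handle runs (230,174) to (303,177), with the drum at (329,180). The pin tips are near (355,137) and (359,202).

```bash
python3 - <<'E'
from h import *
p,d,m=load('w2'); C=cloud(m,d)
cn=onplane(m,[(234,107),(367,95),(372,234),(254,241)],.022); print(np.round(cn,4))
e=[cn[1]-cn[0],cn[2]-cn[3],]
for v in e: print(np.degrees(np.arctan2(v[1],v[0])),np.linalg.norm(v))
for v in [cn[0]-cn[3],cn[1]-cn[2]]: print(np.degrees(np.arctan2(-v[0],v[1])),np.linalg.norm(v))
# handle by depth
def pts(mask): return C[mask]
P=C[160:192,228:305].reshape(-1,3); Q=P[(P[:,2]>.045)&(P[:,2]<.09)]
print('handle',len(Q),Q.mean(0),Q.max(0),Q.min(0)); w=np.linalg.eigh(np.cov(Q[:,:2].T))[1][:,-1];print(np.degrees(np.arctan2(w[1],w[0])))
P=C[150:210,305:352].reshape(-1,3); Q=P[(P[:,2]>.035)&(P[:,2]<.09)];print('drum',Q.mean(0),Q.max(0),Q.min(0))
pr=(p.astype(int))
cv2.imwrite('pics/w2c.png',cv2.resize(p[80:260,215:395,::-1],None,fx=3.3,fy=3.3,interpolation=cv2.INTER_CUBIC))
E
```

```text
[[0.4251 0.2772 0.022 ]
 [0.5759 0.2898 0.022 ]
 [0.5904 0.1179 0.022 ]
 [0.4365 0.108  0.022 ]]
4.765045822522918 0.15130115820492526
3.6679470043046165 0.15423062591262665
3.827652596064912 0.1695469439806687
4.807376835432206 0.17247732581290537
handle 1417 [0.46257924 0.20528899 0.05507754] [0.50477248 0.21684529 0.05932902] [0.42065822 0.18466858 0.0461938 ]
174.72286496037873
drum [0.52790853 0.20120162 0.04972778] [0.55151475 0.23205581 0.05618382] [0.50557127 0.16517137 0.03537897]
```

View pics/w2c.png

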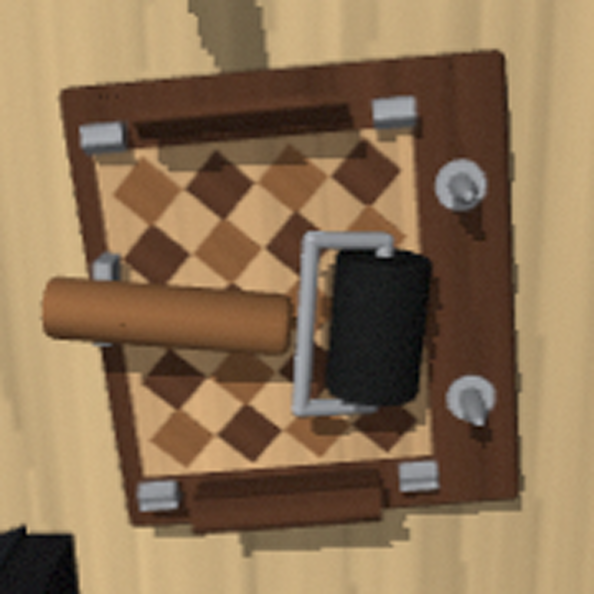

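Call:
servo_tool --deltas '[{"dx": 0,"dy": -0.1,"dz": 0.2,"ax": 0,"ay": 0,"az": -1.7,"hand": 50},{"dx": 0,"dy": -0.2,"dz": 0.4,"ax": 0,"ay": 0,"az": -3.4,"hand": 50},{"dx": 0,"dy": -0.3,"dz": 0.6,"ax": 0,"ay": 0,"az": -5.1,"hand": 50},{"dx": 0,"dy": -0.4,"dz": 0.9,"ax": 0,"ay": 0,"az": -6.8,"hand": 50},{"dx": 0,"dy": -0.5,"dz": 1.2,"ax": 0,"ay": 0,"az": -8.5,"hand": 50},{"dx": -0.1,"dy": -0.6,"dz": 1.5,"ax": 0,"ay": 0,"az": -10.2,"hand": 50},{"dx": -0.1,"dy": -0.7,"dz": 1.8,"ax": 0,"ay": 0,"az": -11.9,"hand": 50},{"dx": -0.08,"dy": -0.7,"dz": 2.1,"ax": 0,"ay": 0,"az": -13.5,"hand": 50},{"dx": -0.08,"dy": -0.7,"dz": 2.3,"ax": 0,"ay": 0,"az": -14.2,"hand": 50},{"dx": -0.08,"dy": -0.7,"dz": 2.3,"ax": 0,"ay": 0,"az": -14.2,"hand": 50}]'

```text
clock: 2.35
tool_pos: [0.4815, 0.2033, 0.1248]
eef_rot: [0.044, 0.999, -0.001, -0.001]
contact_force: [0.9, 0.2, 0.1]
opening: 0.569
```

```bash
python3 - <<'E'
from h import *
print(r.get_state()['q'],r.get_state()['tool_pos'])
p,d,m=snap('wrist','w3')
E
```

```text
[-0.22036159  0.81037621 -0.44646569  1.97692095  0.69417849  0.51212004
  0.31585574] [0.48146358 0.20328188 0.12484773]
```

View pics/w3.png

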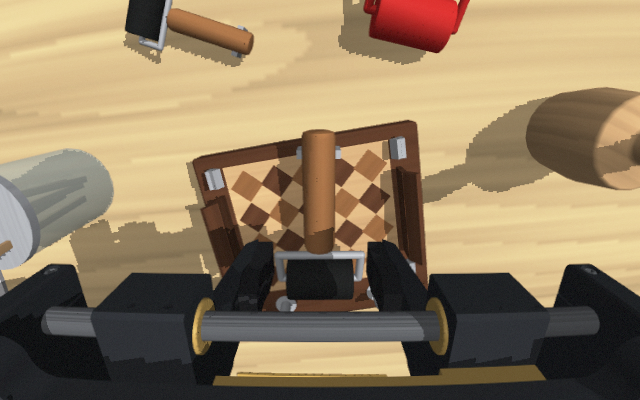

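The handle at (318,190) is centred between the fingers. Before going down I check the distance along it.

```bash
python3 - <<'E'
from h import *
p,d,m=load('w3'); print(proj(m,[[.4815,.2033,.048],[.4815,.2033,.059]])); C=cloud(m,d)
print(onplane(m,[(318,131),(319,250)],.056))
P=C[258:298,285:352].reshape(-1,3);Q=P[(P[:,2]>.03)&(P[:,2]<.065)];print('drum',Q.min(0),Q.max(0))
E
```

```text
[[321.45928031 220.71345556]
 [321.5108249  227.27839097]]
[[0.41923369 0.2065942  0.056     ]
 [0.49977555 0.19998361 0.056     ]]
drum [0.50707674 0.1704138  0.03745788] [0.54344618 0.2227237  0.0563213 ]
```

Call:
servo_tool --deltas '[{"dx": 0,"dy": 0,"dz": 0.5,"ax": 0,"ay": 0,"az": 0,"hand": 50},{"dx": 0,"dy": 0,"dz": 0.9,"ax": 0,"ay": 0,"az": 0,"hand": 50},{"dx": 0,"dy": 0,"dz": 1.15,"ax": 0,"ay": 0,"az": 0,"hand": 50},{"dx": 0,"dy": 0,"dz": 1.18,"ax": 0,"ay": 0,"az": 0,"hand": 50},{"dx": 0,"dy": 0,"dz": 1.18,"ax": 0,"ay": 0,"az": 0,"hand": 15},{"dx": 0,"dy": 0,"dz": 1.18,"ax": 0,"ay": 0,"az": 0,"hand": 15},{"dx": 0,"dy": 0,"dz": 1.18,"ax": 0,"ay": 0,"az": 0,"hand": 15},{"dx": 0,"dy": 0,"dz": 1.18,"ax": 0,"ay": 0,"az": 0,"hand": 15}]' --newtons 25

```text
clock: 3.4
tool_pos: [0.4813, 0.2047, 0.0554]
eef_rot: [0.042, 0.999, -0.0, 0.0]
contact_force: [-0.3, -1.6, 4.1]
opening: 0.235
```

```bash
python3 - <<'E'
from h import *
p,d,m=load('w1')
u=[(281,138),(399,117),(406,187),(295,207)]
c=onplane(m,u,.004);print(np.round(c,4),c.mean(0))
for v in(c[1]-c[0],c[2]-c[3]):print(np.degrees(np.arctan2(v[1],v[0])),np.linalg.norm(v))
p,d,m=load('scene0')
c=onplane(m,[(353,226),(411,241),(404,268),(338,252)],.004);print(np.round(c,4),c.mean(0))
E
```

```text
[[ 0.576   0.0302  0.004 ]
 [ 0.7189  0.0555  0.004 ]
 [ 0.7349 -0.0326  0.004 ]
 [ 0.5908 -0.06    0.004 ]] [ 0.65515446 -0.00169984  0.004     ]
10.040341494716591 0.14517176083013208
10.785613771746267 0.1466645902429651
[[ 0.5836  0.0279  0.004 ]
 [ 0.7204  0.0534  0.004 ]
 [ 0.7395 -0.0286  0.004 ]
 [ 0.5932 -0.0612  0.004 ]] [ 0.65917342 -0.0021282   0.004     ]
```

Call:
servo_tool --deltas '[{"dx": 0,"dy": 0,"dz": -0.5,"ax": 0,"ay": 0,"az": 0,"hand": 15},{"dx": 0,"dy": 0,"dz": -1.1,"ax": 0,"ay": 0,"az": 0,"hand": 15},{"dx": -0.5,"dy": -0.5,"dz": -1.4,"ax": 0,"ay": 0,"az": -0.4,"hand": 15},{"dx": -1.1,"dy": -1.1,"dz": -1.4,"ax": 0,"ay": 0,"az": -0.9,"hand": 15},{"dx": -1.7,"dy": -1.7,"dz": -1.4,"ax": 0,"ay": 0,"az": -1.4,"hand": 15},{"dx": -2.3,"dy": -2.3,"dz": -1.4,"ax": 0,"ay": 0,"az": -1.9,"hand": 15},{"dx": -2.9,"dy": -2.9,"dz": -1.3,"ax": 0,"ay": 0,"az": -2.4,"hand": 15},{"dx": -3.18,"dy": -3.19,"dz": -1.0,"ax": 0,"ay": 0,"az": -2.55,"hand": 15},{"dx": -3.18,"dy": -3.19,"dz": -0.5,"ax": 0,"ay": 0,"az": -2.55,"hand": 15},{"dx": -3.18,"dy": -3.19,"dz": -0.2,"ax": 0,"ay": 0,"az": -2.55,"hand": 15}]'

```text
clock: 4.65
tool_pos: [0.654, -0.0019, 0.0649]
eef_rot: [-0.091, 0.996, 0.0, -0.001]
contact_force: [-0.1, -0.6, -2.9]
opening: 0.236
```

```bash
python3 - <<'E'
from h import *
p,d,m=snap('scene','s4')
cv2.imwrite('pics/s4c.png',cv2.resize(p[130:310,270:470,::-1],None,fx=3.3,fy=3.3,interpolation=cv2.INTER_CUBIC)); print(r.get_state()['tool_pos'],r.get_state()['opening'])
E
```

```text
[ 0.65285373 -0.0015371   0.06309262] 0.23335560882178877
```

View pics/s4c.png

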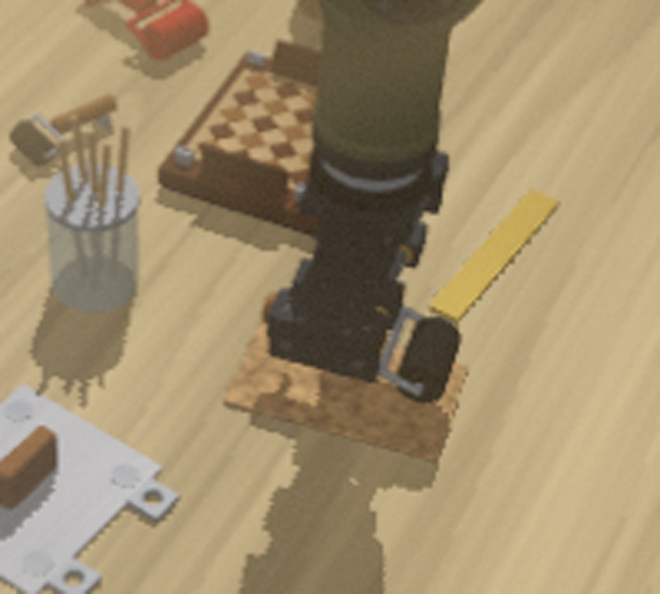

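Call:
servo_tool --deltas '[{"dx": 0,"dy": 0,"dz": 0.25,"ax": 0,"ay": 0,"az": 0,"hand": 15},{"dx": 0,"dy": 0,"dz": 0.38,"ax": 0,"ay": 0,"az": 0,"hand": 15},{"dx": 0,"dy": 0,"dz": 0.41,"ax": 0,"ay": 0,"az": 0,"hand": 15},{"dx": 0,"dy": 0,"dz": 0.43,"ax": 0,"ay": 0,"az": 0,"hand": 15},{"dx": 0,"dy": 0,"dz": 0.43,"ax": 0,"ay": 0,"az": 0,"hand": 15}]'

```text
clock: 5.32
tool_pos: [0.6555, -0.0014, 0.0416]
eef_rot: [-0.091, 0.996, -0.0, 0.0]
contact_force: [-0.4, 0.4, -2.4]
opening: 0.237
```

Call:
servo_tool --deltas '[{"dx": 0,"dy": 0,"dz": 0.02,"ax": 0,"ay": 0,"az": 0,"hand": 15},{"dx": 0,"dy": 0,"dz": 0.04,"ax": 0,"ay": 0,"az": 0,"hand": 15},{"dx": 0,"dy": 0,"dz": 0.06,"ax": 0,"ay": 0,"az": 0,"hand": 15},{"dx": 0,"dy": 0,"dz": 0.06,"ax": 0,"ay": 0,"az": 0,"hand": 15}]'

```text
clock: 5.82
tool_pos: [0.6552, -0.0015, 0.0375]
eef_rot: [-0.091, 0.996, 0.0, 0.0]
contact_force: [-0.5, 0.5, -1.3]
opening: 0.234
```

Call:
servo_tool --deltas '[{"dx": 0,"dy": 0,"dz": 0.02,"ax": 0,"ay": 0,"az": 0,"hand": 15},{"dx": 0,"dy": 0,"dz": 0.02,"ax": 0,"ay": 0,"az": 0,"hand": 30},{"dx": 0,"dy": 0,"dz": 0.02,"ax": 0,"ay": 0,"az": 0,"hand": 45},{"dx": 0,"dy": 0,"dz": 0.02,"ax": 0,"ay": 0,"az": 0,"hand": 50},{"dx": 0,"dy": 0,"dz": -0.5,"ax": 0,"ay": 0,"az": 0,"hand": 50},{"dx": 0,"dy": 0,"dz": -1.2,"ax": 0,"ay": 0,"az": 0,"hand": 50},{"dx": 0,"dy": 0,"dz": -2.0,"ax": 0,"ay": 0,"az": 0,"hand": 50},{"dx": 0,"dy": 0,"dz": -2.8,"ax": 0,"ay": 0,"az": 0,"hand": 50},{"dx": 0,"dy": 0,"dz": -3,"ax": 0,"ay": 0,"az": 0,"hand": 50}]'

```text
clock: 6.95
tool_pos: [0.6567, -0.0007, 0.221]
eef_rot: [-0.091, 0.996, 0.0, 0.003]
contact_force: [0.0, -0.2, -0.4]
opening: 0.568
```

```bash
python3 - <<'E'
from h import *
p,d,m=snap('wrist','w5')
p,d,m=snap('scene','s5'); C=cloud(m,d)
cv2.imwrite('pics/s5c.png',cv2.resize(p[150:330,230:430,::-1],None,fx=3.3,fy=3.3,interpolation=cv2.INTER_CUBIC)); print(r.get_state()['tool_pos'],r.get_state()['opening'])
E
```

```text
[ 0.65567403 -0.00140663  0.2186343 ] 0.5679336760638138
```

View pics/s5c.png

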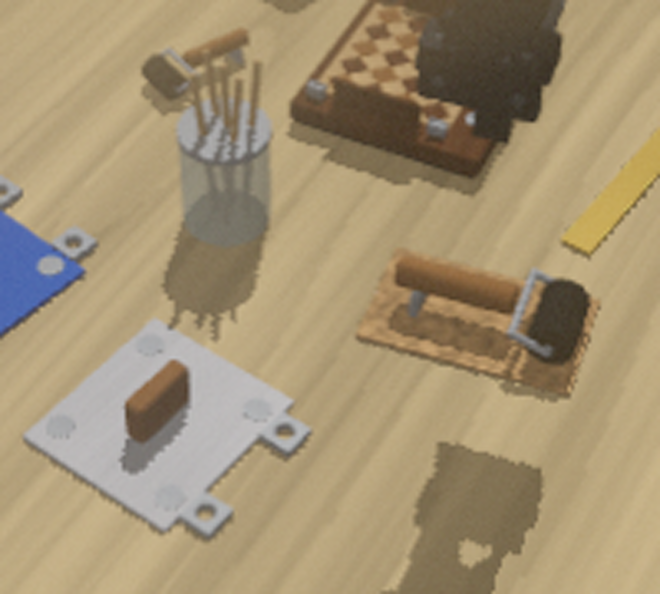

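View pics/w5.png

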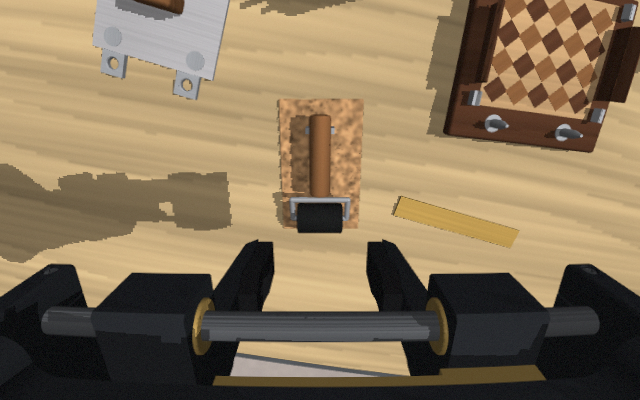

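The roller lies level on the mat at (320,165) in w5, with the drum at (320,218). Next is the cover's pose, from its plate corners and eyes.

```bash
python3 - <<'E'
from h import *
p,d,m=load('w5')
e=onplane(m,[(112,65),(187,87)],.006);print(np.round(e,4))
v=e[1]-e[0];print('yaw eye',np.degrees(np.arctan2(-v[0],v[1])),np.linalg.norm(v))
p,d,m=load('s5')
o=lambda u,v:(230+u/3.3-.35,150+v/3.3-.35)
e=onplane(m,[o(205,511),o(285,432)],.006);print(np.round(e,4)); v=e[1]-e[0];yaw=np.arctan2(-v[0],v[1]);print('yaw eye',np.degrees(yaw),np.linalg.norm(v))
c=e.mean(0)[:2]-72e-3*np.array([np.cos(yaw),np.sin(yaw)]);print(c)
dd=onplane(m,[o(150,345),o(61,427),o(258,410),o(170,497)],.004);print(np.round(dd,4),dd.mean(0))
C=cloud(m,d);v0,v1,u0,u1=255,285,265,290
Q=C[v0:v1,u0:u1].reshape(-1,3);Q=Q[(Q[:,2]>.03)&(Q[:,2]<.06)];print(Q.mean(0),Q.max(0))
w=np.linalg.eigh(np.cov(Q[:,:2].T))[1][:,-1];print(np.degrees(np.arctan2(w[1],w[0])))
E
```

```text
[[ 0.5837 -0.2346  0.006 ]
 [ 0.5931 -0.1541  0.006 ]]
yaw eye -6.6480111650815905 0.08112926715135042
[[ 0.5832 -0.2357  0.006 ]
 [ 0.5936 -0.1572  0.006 ]]
yaw eye -7.506074861091002 0.07915721359972569
[ 0.51702484 -0.18704926]
[[ 0.4766 -0.1387  0.004 ]
 [ 0.467  -0.2268  0.004 ]
 [ 0.5684 -0.1492  0.004 ]
 [ 0.558  -0.2368  0.004 ]] [ 0.51750235 -0.1878696   0.004     ]
[ 0.51910409 -0.19024226  0.03619632] [ 0.5272665  -0.1639055   0.04123062]
83.90909241168181
```

Call:
servo_tool --deltas '[{"dx": 0.3,"dy": -0.2,"dz": 0,"ax": 0,"ay": 0,"az": 1.75,"hand": 50},{"dx": 0.6,"dy": -0.4,"dz": 0,"ax": 0,"ay": 0,"az": 3.5,"hand": 50},{"dx": 0.9,"dy": -0.6,"dz": 0,"ax": 0,"ay": 0,"az": 5.25,"hand": 50},{"dx": 1.2,"dy": -0.9,"dz": 0,"ax": 0,"ay": 0,"az": 7,"hand": 50},{"dx": 1.5,"dy": -1.1,"dz": 0,"ax": 0,"ay": 0,"az": 8.75,"hand": 50},{"dx": 1.8,"dy": -1.3,"dz": 0,"ax": 0,"ay": 0,"az": 10.5,"hand": 50},{"dx": 2.1,"dy": -1.5,"dz": 0,"ax": 0,"ay": 0,"az": 12.25,"hand": 50},{"dx": 2.4,"dy": -1.8,"dz": 0,"ax": 0,"ay": 0,"az": 14,"hand": 50},{"dx": 2.71,"dy": -2.03,"dz": 0,"ax": 0,"ay": 0,"az": 15.75,"hand": 50},{"dx": 2.71,"dy": -2.03,"dz": 0,"ax": 0,"ay": 0,"az": 17.4,"hand": 50}]'

```text
clock: 8.3
tool_pos: [0.5144, -0.1532, 0.2155]
eef_rot: [0.734, 0.679, -0.002, -0.002]
contact_force: [0.4, 0.0, 0.0]
opening: 0.565
```

```bash
python3 - <<'E'
from h import *
print(r.get_state()['tool_pos'],r.get_state()['eef_rot'],r.get_state()['q'])
p,d,m=snap('wrist','w6')
E
```

```text
[ 0.51444657 -0.15317547  0.21551092] [ 0.73396835  0.6791775  -0.00242895 -0.0015746 ] [ 0.34212988  0.64746205 -0.22852858  1.87697668  0.23143947  0.64826907
 -0.10525973]
```

View pics/w6.png

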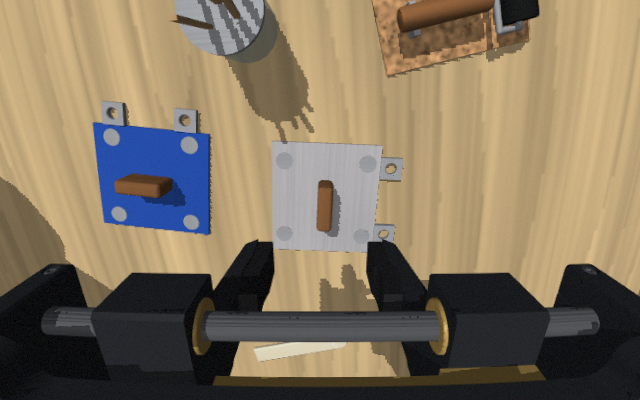

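The grey cover's discs are at (284,160), (284,233), (367,163) and (368,233), with eyes at (391,169) and (383,233). Its block runs (325,182) to (324,230).

```bash
python3 - <<'E'
from h import *
p,d,m=load('w6'); C=cloud(m,d)
cv2.imwrite('pics/w6c.png',cv2.resize(p[130:260,265:410,::-1],None,fx=4.5,fy=4.5,interpolation=cv2.INTER_CUBIC))
dd=onplane(m,[(284,160),(284,233),(367,163),(368,233)],.004);print(np.round(dd,4),dd.mean(0))
v=dd[2:].mean(0)-dd[:2].mean(0);print(np.degrees(np.arctan2(v[1],v[0])),np.linalg.norm(v))
v=dd[0]+dd[2]-dd[1]-dd[3];print(np.degrees(np.arctan2(-v[0],v[1])))
e=onplane(m,[(391,169)],.006);print(e)
Q=C[175:240,305:345].reshape(-1,3);Q=Q[(Q[:,2]>.032)&(Q[:,2]<.045)];print(len(Q),Q.mean(0),Q.max(0),Q.min(0))
w=np.linalg.eigh(np.cov(Q[:,:2].T))[1][:,-1];print(np.degrees(np.arctan2(w[1],w[0])))
Q=C[175:240,275:310].reshape(-1,3);print('plate',Q.mean(0))
E
```

```text
[[ 0.4745 -0.1375  0.004 ]
 [ 0.4643 -0.225   0.004 ]
 [ 0.565  -0.1479  0.004 ]
 [ 0.5637 -0.2326  0.004 ]] [ 0.51686142 -0.18573593  0.004     ]
-5.411377465130325 0.09537750691537832
-3.8115777569023925
[[ 0.59088776 -0.15611737  0.006     ]]
657 [ 0.51463968 -0.18544904  0.03632984] [ 0.52433304 -0.16219473  0.03874786] [ 0.50444914 -0.21096993  0.03234653]
82.88290121380025
plate [ 0.47740885 -0.19296519  0.00508029]
```

View pics/w6c.png

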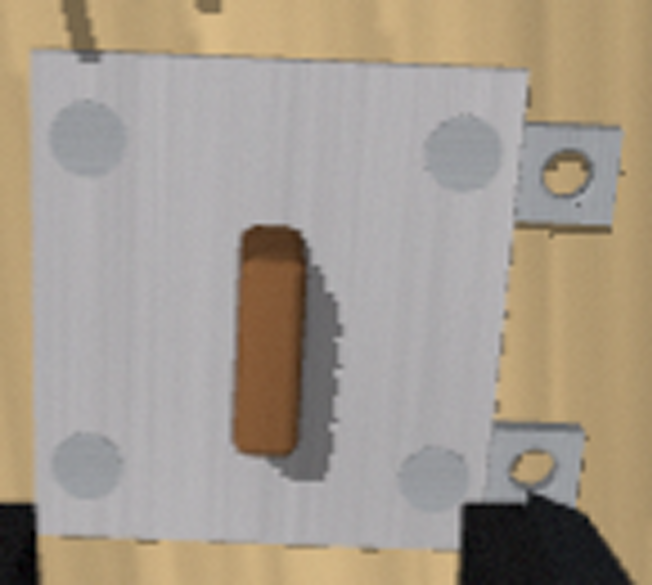

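```bash
python3 - <<'E'
from h import *
p,d,m=load('w6')
o=lambda u,v:(265+u/4.5-.4,130+v/4.5-.4)
I=onplane(m,[o(88,138),o(87,465),o(462,153),o(432,478)],.004)
E=onplane(m,[o(567,173),o(533,467)],.006)
W=np.vstack([I,E])[:,:2]; L=np.array([[-46,44],[-46,-44],[46,44],[46,-44],[72,40],[72,-40]])/1e3
Lc=L-L.mean(0);Wc=W-W.mean(0);H=Lc.T@Wc;th=np.arctan2(H[0,1]-H[1,0],H[0,0]+H[1,1]);R=np.array([[np.cos(th),-np.sin(th)],[np.sin(th),np.cos(th)]])
t=W.mean(0)-R@L.mean(0);print(np.degrees(th),t,(W-(L@R.T+t)).round(4))
B=onplane(m,[o(242,230),o(303,230),o(236,452),o(297,455)],.038);print(B)
E
```

```text
-6.592283730464502 [ 0.51457968 -0.1864763 ] [[ 0.0007 -0.0003]
 [ 0.0004  0.    ]
 [-0.0001 -0.0005]
 [-0.0004 -0.0001]
 [-0.0002  0.    ]
 [-0.0003  0.001 ]]
[[ 0.5112218  -0.15434043  0.038     ]
 [ 0.52477682 -0.15538703  0.038     ]
 [ 0.50547208 -0.20834035  0.038     ]
 [ 0.51974947 -0.21021377  0.038     ]]
```

Call:
servo_tool --deltas '[{"dx": -0.3,"dy": 0.02,"dz": 0.7,"ax": 0,"ay": 0,"az": 0.2,"hand": 50},{"dx": -0.55,"dy": 0.05,"dz": 1.5,"ax": 0,"ay": 0,"az": 0.35,"hand": 50},{"dx": -0.55,"dy": 0.05,"dz": 2.2,"ax": 0,"ay": 0,"az": 0.35,"hand": 50},{"dx": -0.55,"dy": 0.05,"dz": 2.7,"ax": 0,"ay": 0,"az": 0.35,"hand": 50},{"dx": -0.55,"dy": 0.05,"dz": 2.9,"ax": 0,"ay": 0,"az": 0.35,"hand": 50},{"dx": -0.55,"dy": 0.05,"dz": 2.9,"ax": 0,"ay": 0,"az": 0.35,"hand": 50}]'

```text
clock: 9.1
tool_pos: [0.5176, -0.1836, 0.0426]
eef_rot: [0.743, 0.67, -0.001, -0.001]
contact_force: [0.2, 0.4, -0.1]
opening: 0.565
```

Call:
servo_tool --deltas '[{"dx": -0.05,"dy": -0.045,"dz": 0.1,"ax": 0,"ay": 0,"az": 0.12,"hand": 50},{"dx": -0.05,"dy": -0.045,"dz": 0.15,"ax": 0,"ay": 0,"az": 0.12,"hand": 50},{"dx": -0.05,"dy": -0.045,"dz": 0.15,"ax": 0,"ay": 0,"az": 0.12,"hand": 50}]'

```text
clock: 9.48
tool_pos: [0.5154, -0.1868, 0.0349]
eef_rot: [0.747, 0.664, 0.0, 0.0]
contact_force: [0.4, -0.4, 0.5]
opening: 0.568
```

```bash
python3 - <<'E'
from h import *
s=r.get_state();print(s['tool_pos'],s['eef_rot'])
p,d,m=snap('side','d7')
cv2.imwrite('pics/d7c.png',cv2.resize(p[130:250,270:440,::-1],None,fx=4,fy=4,interpolation=cv2.INTER_CUBIC))
E
```

```text
[ 0.51536969 -0.18683563  0.03488091] [7.47347718e-01 6.64433054e-01 1.69742496e-04 2.78308407e-04]
```

View pics/d7c.png

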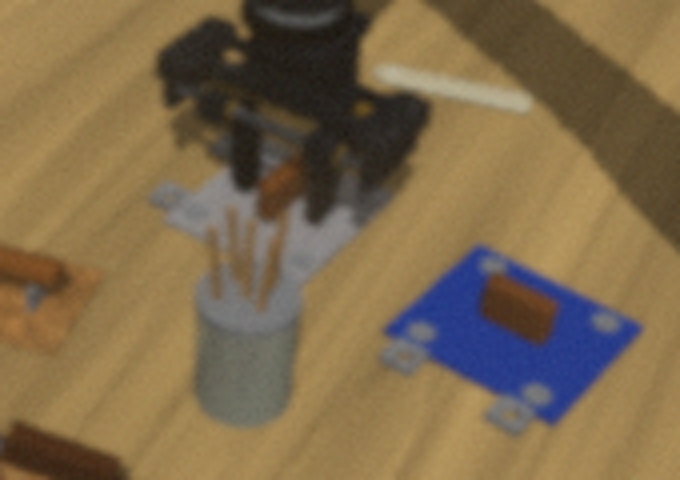

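Call:
servo_tool --deltas '[{"dx": 0,"dy": 0,"dz": 0.02,"ax": 0,"ay": 0,"az": 0,"hand": 30},{"dx": 0,"dy": 0,"dz": 0.02,"ax": 0,"ay": 0,"az": 0,"hand": 8},{"dx": 0,"dy": 0,"dz": 0.02,"ax": 0,"ay": 0,"az": 0,"hand": 8},{"dx": 0,"dy": 0,"dz": 0.02,"ax": 0,"ay": 0,"az": 0,"hand": 8},{"dx": 0,"dy": 0,"dz": 0.02,"ax": 0,"ay": 0,"az": 0,"hand": 8},{"dx": 0,"dy": 0,"dz": -0.3,"ax": 0,"ay": 0,"az": 0,"hand": 8},{"dx": 0,"dy": 0,"dz": -0.8,"ax": 0,"ay": 0,"az": 0,"hand": 8}]' --newtons 40

```text
clock: 10.4
tool_pos: [0.5144, -0.1865, 0.0831]
eef_rot: [0.747, 0.665, -0.001, -0.001]
contact_force: [0.6, 0.8, -2.7]
opening: 0.181
```

```bash
python3 - <<'E'
from h import *
s=r.get_state();print(s['tool_pos'],s['eef_rot'],s['opening'],s['contact_force'],s['moment'])
p,d,m=snap('scene','s8')
cv2.imwrite('pics/s8c.png',cv2.resize(p[150:330,200:400,::-1],None,fx=3.3,fy=3.3,interpolation=cv2.INTER_CUBIC))
E
```

```text
[ 0.51437741 -0.18645609  0.08311641] [ 7.47257834e-01  6.64533283e-01 -6.62589189e-04 -8.98117700e-04] 0.18149750005586252 [ 0.63329474  0.78611874 -2.65300458] [-0.04312685 -0.01172778  0.01251362]
```

View pics/s8c.png

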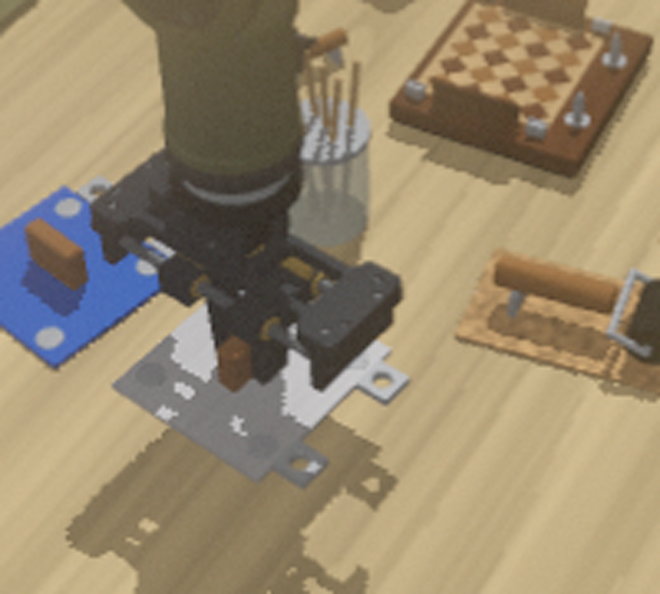

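The cover is held. Next I refine the bed pose from w2 and s8.

```bash
cat > fit.py <<'E'
from h import *
def fit(L,W):
    Lc=L-L.mean(0);Wc=W-W.mean(0);H=Lc.T@Wc;th=np.arctan2(H[0,1]-H[1,0],H[0,0]+H[1,1]);R=np.array([[np.cos(th),-np.sin(th)],[np.sin(th),np.cos(th)]])
    t=W.mean(0)-R@L.mean(0);return th,t,(W-(L@R.T+t))
E
python3 - <<'E'
from fit import *
p,d,m=load('w2'); o=lambda u,v:(215+u/3.3-.35,80+v/3.3-.35)
W=np.vstack([onplane(m,[o(62,91),o(503,50),o(521,497),o(133,524)],.022),onplane(m,[o(461,185),o(471,399)],.024)])[:,:2]
L=np.array([[-66,85],[90,85],[90,-85],[-66,-85],[72,40],[72,-40]])/1e3
th,t,e=fit(L,W);print(np.degrees(th),t,'\n',e.round(4))
th,t,e=fit(L[4:],W[4:]);print('pins',np.degrees(th),t,e.round(4))
p,d,m=load('s8')
cv2.imwrite('pics/s8d.png',cv2.resize(p[140:210,310:410,::-1],None,fx=7,fy=7,interpolation=cv2.INTER_CUBIC))
pd,dd,md=load('d7')
cv2.imwrite('pics/d7d.png',cv2.resize(pd[220:320,210:325,::-1],None,fx=6,fy=6,interpolation=cv2.INTER_CUBIC))
E
```

```text
4.680132179265535 [0.4950027  0.19922097] 
 [[ 0.0022 -0.0016]
 [-0.0018 -0.0013]
 [-0.0009  0.0014]
 [ 0.0018  0.0026]
 [-0.0006 -0.0005]
 [-0.0007 -0.0006]]
pins 4.615775418605857 [0.49431942 0.19876095] [[-0.  0.]
 [ 0. -0.]]
```

View pics/s8d.png

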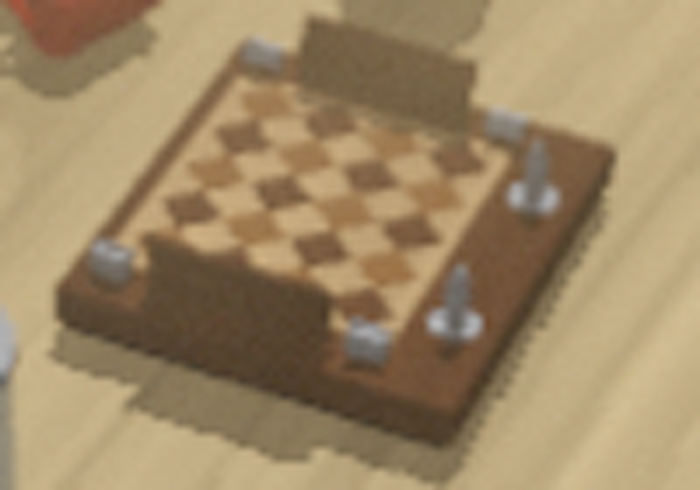

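View pics/d7d.png

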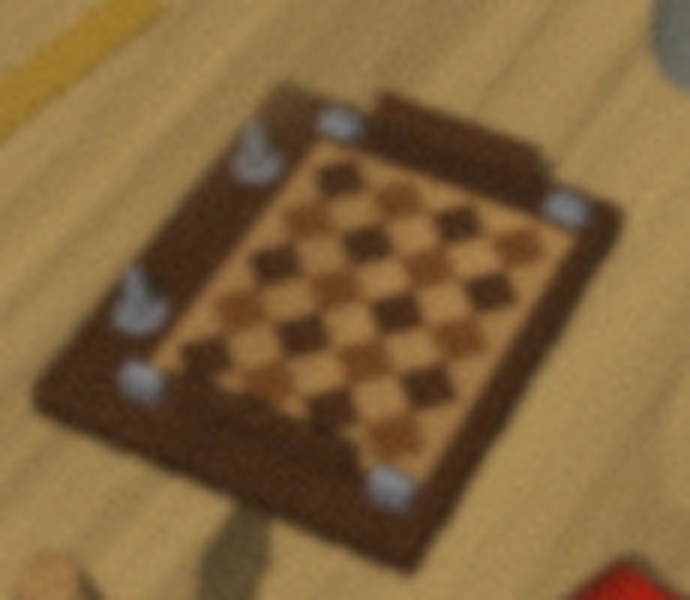

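```bash
python3 - <<'E'
from fit import *
L=np.array([[72,40],[72,-40]])/1e3
p,d,m=load('s8'); o=lambda u,v:(310+u/7-.43,140+v/7-.43)
for px,z in (([o(533,197),o(455,322)],.024),([o(538,143),o(461,266)],.047)):
    W=onplane(m,px,z)[:,:2];th,t,e=fit(L,W);print('scene',W.round(4).tolist(),np.degrees(th),t,e.round(4).tolist())
p,d,m=load('d7'); o=lambda u,v:(210+u/6-.42,220+v/6-.42)
for px,z in (([o(138,307),o(257,158)],.024),([o(133,270),o(255,127)],.047)):
    W=onplane(m,px[::1],z)[:,:2];th,t,e=fit(L,W);print('side',W.round(4).tolist(),np.degrees(th),t,e.round(4).tolist())
# cover in scene s5 vs wrist w6
p,d,m=load('s5');o=lambda u,v:(230+u/3.3-.35,150+v/3.3-.35)
I=onplane(m,[o(150,345),o(61,427),o(258,410),o(170,497)],.004);E=onplane(m,[o(285,432),o(205,511)],.006)
W=np.vstack([I,E])[:,:2]; L=np.array([[-46,44],[-46,-44],[46,44],[46,-44],[72,40],[72,-40]])/1e3
th,t,e=fit(L,W);print('cover scene',np.degrees(th),t,e.round(4).tolist())
E
```

```text
scene [[0.5654, 0.2412], [0.5719, 0.1625]] 4.681640825779352 [0.49688341 0.19598203] [[0.0, -0.0005], [-0.0, 0.0005]]
scene [[0.5639, 0.2438], [0.5706, 0.1659]] 4.891838368197536 [0.49552489 0.19874241] [[0.0001, -0.0009], [-0.0001, 0.0009]]
side [[0.5654, 0.2441], [0.5719, 0.1635]] 4.611846327354618 [0.49689734 0.1980262 ] [[-0.0, 0.0004], [0.0, -0.0004]]
side [[0.5635, 0.2447], [0.5679, 0.1667]] 3.198059438894082 [0.49380974 0.20166991] [[0.0001, -0.0009], [-0.0001, 0.0009]]
cover scene -6.691487960709238 [ 0.51730101 -0.18793475] [[-0.0001, 0.0002], [0.0005, -0.0005], [0.0003, 0.0004], [0.0001, 0.0002], [0.0001, -0.0006], [-0.0009, 0.0004]]
```

Call:
servo_tool --deltas '[{"dx": 0,"dy": 0,"dz": -0.8,"ax": 0,"ay": 0,"az": 0,"hand": 8},{"dx": 0,"dy": 0,"dz": -1.7,"ax": 0,"ay": 0,"az": 0,"hand": 8},{"dx": 0.3,"dy": -0.1,"dz": -2.5,"ax": 0,"ay": 0,"az": -0.1,"hand": 8},{"dx": 1.1,"dy": -0.3,"dz": -2.7,"ax": 0,"ay": 0,"az": -0.4,"hand": 8},{"dx": 2,"dy": -0.4,"dz": -2.7,"ax": 0,"ay": 0,"az": -0.7,"hand": 8},{"dx": 2.9,"dy": -0.6,"dz": -2.7,"ax": 0,"ay": 0,"az": -1,"hand": 8},{"dx": 3.8,"dy": -0.7,"dz": -2.7,"ax": 0,"ay": 0,"az": -1.3,"hand": 8},{"dx": 4.7,"dy": -0.8,"dz": -2.7,"ax": 0,"ay": 0,"az": -1.6,"hand": 8},{"dx": 5.6,"dy": -1,"dz": -2.7,"ax": 0,"ay": 0,"az": -1.8,"hand": 8},{"dx": 6.33,"dy": -1.08,"dz": -2.6,"ax": 0,"ay": 0,"az": -1.89,"hand": 8}]'

```text
clock: 11.7
tool_pos: [0.4944, 0.2006, 0.2393]
eef_rot: [0.677, 0.736, 0.001, -0.0]
contact_force: [0.4, -0.9, -2.2]
opening: 0.18
```

Down to a hover with the underside at about 65 mm.

Call:
servo_tool --deltas '[{"dx": 0,"dy": 0,"dz": 0.5,"ax": 0,"ay": 0,"az": 0,"hand": 8},{"dx": 0,"dy": 0,"dz": 1.2,"ax": 0,"ay": 0,"az": 0,"hand": 8},{"dx": 0,"dy": 0,"dz": 1.8,"ax": 0,"ay": 0,"az": 0,"hand": 8},{"dx": 0,"dy": 0,"dz": 2.2,"ax": 0,"ay": 0,"az": 0,"hand": 8},{"dx": 0,"dy": 0,"dz": 2.25,"ax": 0,"ay": 0,"az": 0,"hand": 8},{"dx": 0,"dy": 0,"dz": 2.25,"ax": 0,"ay": 0,"az": 0,"hand": 8}]'

```text
clock: 12.45
tool_pos: [0.4956, 0.1982, 0.1043]
eef_rot: [0.678, 0.735, 0.0, 0.0]
contact_force: [0.0, -0.2, -3.4]
opening: 0.18
```

```bash
python3 - <<'E'
from h import *
s=r.get_state();print(s['tool_pos'],s['eef_rot'],s['opening'],s['contact_force'],s['moment'])
p,d,m=snap('scene','s9')
cv2.imwrite('pics/s9c.png',cv2.resize(p[130:220,300:420,::-1],None,fx=6,fy=6,interpolation=cv2.INTER_CUBIC))
p,d,m=snap('wrist','w9')
E
```

```text
[0.49560941 0.1981831  0.10430368] [6.78057512e-01 7.35008702e-01 4.23466762e-04 1.99634350e-04] 0.17995456247514113 [ 0.04537325 -0.20433064 -3.40402902] [ 0.023139   -0.00656661  0.00891203]
```

View pics/s9c.png

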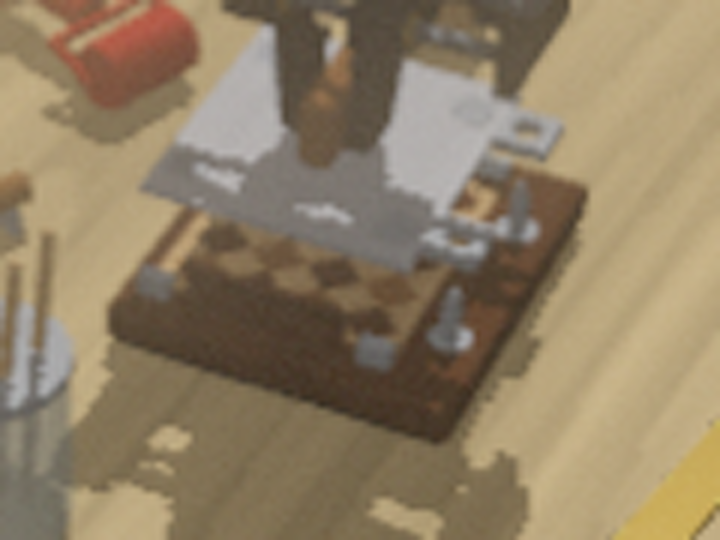

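View pics/w9.png

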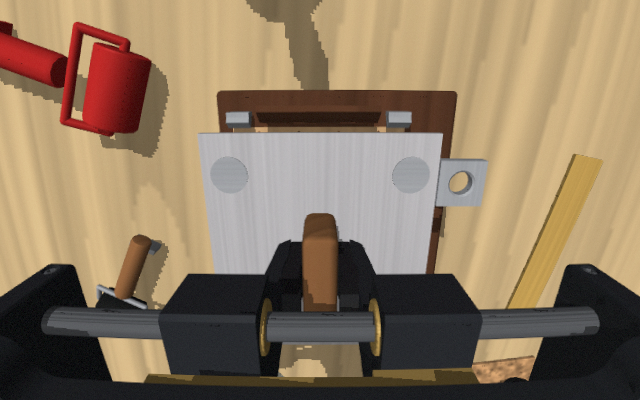

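The eye holes in s9c are at (527,127) and (461,243), and the pin tips at (521,185) and (455,291). I work out the misfit in each camera's own frame.

```bash
python3 - <<'E'
from fit import *
p,d,m=load('s9'); o=lambda u,v:(300+u/6-.42,130+v/6-.42)
LE=np.array([[72,40],[72,-40]])/1e3
E=onplane(m,[o(527,127),o(461,243)],.0735)[:,:2]; th,t,e=fit(LE,E);print('cover sc',E.round(4).tolist(),np.degrees(th),t)
T=onplane(m,[o(521,182),o(455,289)],.047)[:,:2]; th,t,e=fit(LE,T);print('bed sc tips',T.round(4).tolist(),np.degrees(th),t)
T=onplane(m,[o(518,229),o(450,337)],.024)[:,:2]; th,t,e=fit(LE,T);print('bed sc base',T.round(4).tolist(),np.degrees(th),t)
p,d,m=load('w9');C=cloud(m,d)
print('plate z',np.median(C[150:220,250:290,2]),np.median(C[150:220,210:230,2]),np.median(C[150:220,400:430,2]),'bed z',np.median(C[95:105,230:440,2]))
zt=.0738
D=onplane(m,[(229,175),(410,175)],zt)[:,:2];E=onplane(m,[(460,182)],zt+.002)[:,:2]
th,t,e=fit(np.array([[-46,44],[46,44],[72,40]])/1e3,np.vstack([D,E]));print('cover wr',np.degrees(th),t,e.round(4).tolist())
B=onplane(m,[(219,92),(456,92)],.022)[:,:2];th,t,e=fit(np.array([[-66,85],[90,85]])/1e3,B);print('bed wr',np.degrees(th),t,e.round(4).tolist())
Cl=onplane(m,[(237.5,118),(399,118)],.034)[:,:2];th,t,e=fit(np.array([[-50,70],[50,70]])/1e3,Cl);print('clips wr',np.degrees(th),t,e.round(4).tolist())
cv2.imwrite('pics/w9c.png',cv2.resize(p[80:260,190:500,::-1],None,fx=2.5,fy=2.5,interpolation=cv2.INTER_CUBIC))
E
```

```text
cover sc [[0.5622, 0.2478], [0.5724, 0.1631]] 6.835723699034796 [0.49580192 0.19688258]
bed sc tips [[0.5637, 0.2441], [0.5709, 0.1653]] 5.160000960556393 [0.49559819 0.19824497]
bed sc base [[0.5659, 0.2413], [0.5722, 0.1619]] 4.503497191441378 [0.49727834 0.19598181]
plate z 0.07418654140743487 0.07436809840127642 0.07464062757776316 bed z 0.02098745778337195
cover wr 4.843914075135503 [0.49496239 0.19773598] [[0.0002, 0.0001], [0.0002, -0.0004], [-0.0004, 0.0003]]
bed wr 4.696058654170435 [0.49485464 0.19730364] [[0.003, 0.0002], [-0.003, -0.0002]]
clips wr 4.541143898963928 [0.49426234 0.19679416] [[0.001, 0.0001], [-0.001, -0.0001]]
```

View pics/w9c.png

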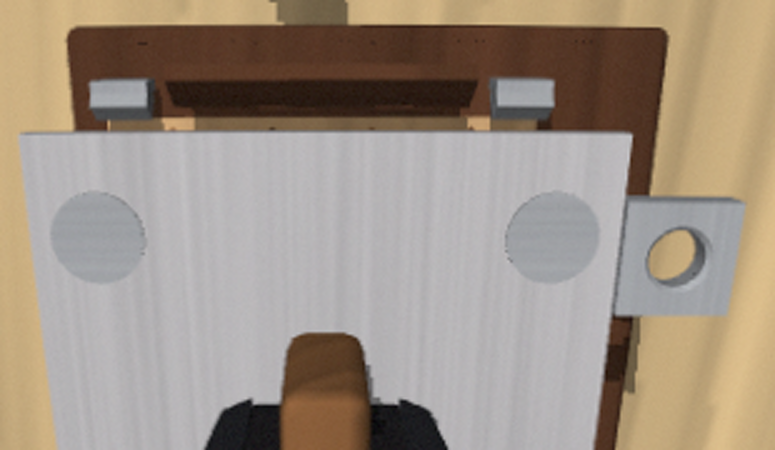

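The fit agrees within about 1 mm and 0.3°. I go down gently until the taper tips enter the eyes.

Call:
servo_tool --deltas '[{"dx": 0,"dy": 0,"dz": 0.15,"ax": 0,"ay": 0,"az": 0,"hand": 8},{"dx": 0,"dy": 0,"dz": 0.3,"ax": 0,"ay": 0,"az": 0,"hand": 8},{"dx": 0,"dy": 0,"dz": 0.4,"ax": 0,"ay": 0,"az": 0,"hand": 8},{"dx": 0,"dy": 0,"dz": 0.4,"ax": 0,"ay": 0,"az": 0,"hand": 8}]'

```text
clock: 13.05
tool_pos: [0.4949, 0.1979, 0.0789]
eef_rot: [0.678, 0.735, -0.001, -0.0]
contact_force: [0.5, 0.1, -2.5]
opening: 0.179
```

```bash
python3 - <<'E'
from h import *
s=r.get_state();print(s['tool_pos'],s['eef_rot'],s['opening'],s['contact_force'],s['moment'])
p,d,m=snap('scene','s10')
cv2.imwrite('pics/s10c.png',cv2.resize(p[130:220,300:420,::-1],None,fx=6,fy=6,interpolation=cv2.INTER_CUBIC))
E
```

```text
[0.49490159 0.19791906 0.07886483] [ 6.77980614e-01  7.35079514e-01 -6.00102548e-04 -1.84517033e-04] 0.17892247972106165 [ 0.45173096  0.12395606 -2.46700377] [ 0.02856725 -0.00548196 -0.029322  ]
```

View pics/s10c.png

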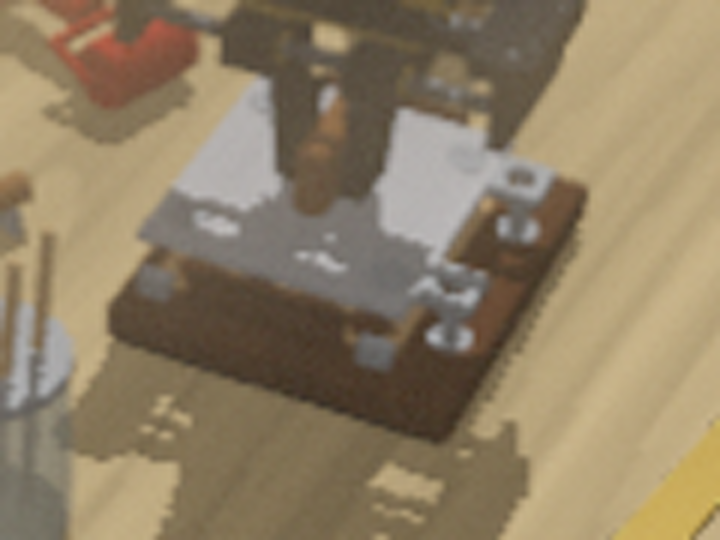

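The pin tips are inside both eyes at (520,182) and (455,285). I carry on down to the nibs.

Call:
servo_tool --deltas '[{"dx": 0,"dy": 0,"dz": 0.05,"ax": 0,"ay": 0,"az": 0,"hand": 8},{"dx": 0,"dy": 0,"dz": 0.1,"ax": 0,"ay": 0,"az": 0,"hand": 8},{"dx": 0,"dy": 0,"dz": 0.15,"ax": 0,"ay": 0,"az": 0,"hand": 8},{"dx": 0,"dy": 0,"dz": 0.15,"ax": 0,"ay": 0,"az": 0,"hand": 8}]'

```text
clock: 13.6
tool_pos: [0.4952, 0.1982, 0.0703]
eef_rot: [0.678, 0.735, -0.0, -0.0]
contact_force: [-0.2, 0.5, -1.6]
opening: 0.173
```

Call:
servo_tool --deltas '[{"dx": 0,"dy": 0,"dz": 0.02,"ax": 0,"ay": 0,"az": 0,"hand": 8},{"dx": 0,"dy": 0,"dz": 0.04,"ax": 0,"ay": 0,"az": 0,"hand": 8},{"dx": 0,"dy": 0,"dz": 0.05,"ax": 0,"ay": 0,"az": 0,"hand": 8},{"dx": 0,"dy": 0,"dz": 0.05,"ax": 0,"ay": 0,"az": 0,"hand": 8}]'

```text
clock: 14.1
tool_pos: [0.4953, 0.1982, 0.0675]
eef_rot: [0.678, 0.735, 0.0, -0.0]
contact_force: [0.3, 1.0, -2.5]
opening: 0.178
```

```bash
python3 - <<'E'
from h import *
s=r.get_state();print(s['tool_pos'],s['eef_rot'],s['opening'],s['contact_force'],s['moment'])
p,d,m=snap('wrist','w11')
cv2.imwrite('pics/w11c.png',cv2.resize(p[80:260,190:500,::-1],None,fx=2.5,fy=2.5,interpolation=cv2.INTER_CUBIC))
E
```

```text
[0.49531542 0.19816521 0.06750448] [ 6.77995559e-01  7.35065994e-01  8.23689674e-05 -8.50944895e-06] 0.1779584447874185 [ 0.33349036  1.03415963 -2.47707326] [0.12936054 0.02358794 0.05603714]
```

View pics/w11c.png

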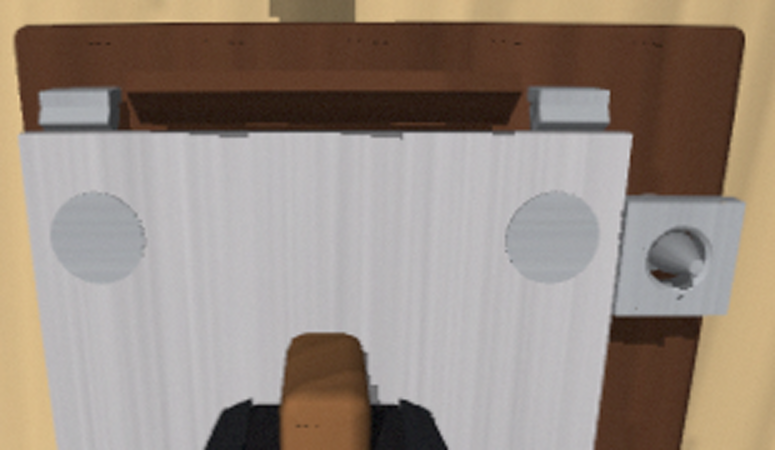

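Pin 1 shows through its eye at (680,258) in w11c. I ease it down onto the nibs and release.

Call:
servo_tool --deltas '[{"dx": 0,"dy": 0,"dz": 0.02,"ax": 0,"ay": 0,"az": 0,"hand": 8},{"dx": 0,"dy": 0,"dz": 0.03,"ax": 0,"ay": 0,"az": 0,"hand": 8},{"dx": 0,"dy": 0,"dz": 0.03,"ax": 0,"ay": 0,"az": 0,"hand": 8}]'

```text
clock: 14.52
tool_pos: [0.4954, 0.1986, 0.0659]
eef_rot: [0.678, 0.735, 0.0, -0.0]
contact_force: [-0.5, 1.9, -0.2]
opening: 0.177
```

Call:
servo_tool --deltas '[{"dx": 0,"dy": 0,"dz": 0,"ax": 0,"ay": 0,"az": 0,"hand": 20},{"dx": 0,"dy": 0,"dz": 0,"ax": 0,"ay": 0,"az": 0,"hand": 30},{"dx": 0,"dy": 0,"dz": 0,"ax": 0,"ay": 0,"az": 0,"hand": 40},{"dx": 0,"dy": 0,"dz": -0.4,"ax": 0,"ay": 0,"az": 0,"hand": 40},{"dx": 0,"dy": 0,"dz": -1.1,"ax": 0,"ay": 0,"az": 0,"hand": 40},{"dx": 0,"dy": 0,"dz": -1.8,"ax": 0,"ay": 0,"az": 0,"hand": 40},{"dx": 0,"dy": 0,"dz": -1.8,"ax": 0,"ay": 0,"az": 0,"hand": 0}]' --newtons 20

```text
clock: 15.4
tool_pos: [0.497, 0.1987, 0.1765]
eef_rot: [0.678, 0.735, 0.003, 0.001]
contact_force: [0.3, -0.7, -0.3]
opening: 0.363
```

```bash
python3 - <<'E'
from h import *
s=r.get_state();print(s['tool_pos'],s['eef_rot'],s['opening'],s['contact_force'],s['moment'])
p,d,m=snap('wrist','w12');snap('scene','s12')
C=cloud(m,d)
E
```

```text
[0.49701469 0.19870926 0.17654766] [0.67824327 0.73483076 0.00290553 0.00117276] 0.362598391577525 [ 0.26899808 -0.72051832 -0.34568714] [ 0.00054737 -0.0602287  -0.02106334]
```

View pics/w12.png

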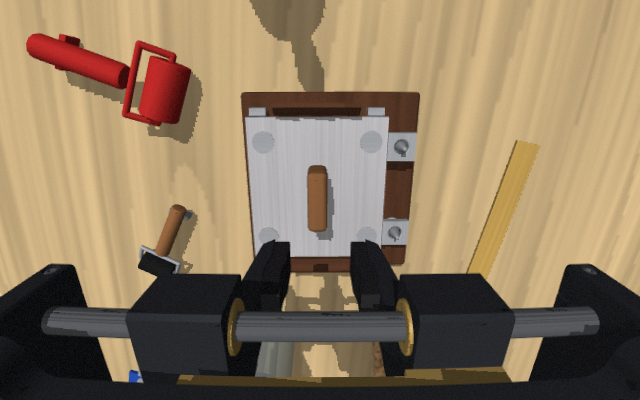

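Both pins show in their eyes, at (401,147) and (395,232) in w12, and the cover rests on the clips. I close the fingers and go over corner 1.

Call:
servo_tool --deltas '[{"dx": 0.3,"dy": -0.3,"dz": 0,"ax": 0,"ay": 0,"az": 0,"hand": 0},{"dx": 0.72,"dy": -0.75,"dz": 0.2,"ax": 0,"ay": 0,"az": 0,"hand": 0},{"dx": 0.72,"dy": -0.75,"dz": 0.9,"ax": 0,"ay": 0,"az": 0,"hand": 0},{"dx": 0.72,"dy": -0.75,"dz": 1.5,"ax": 0,"ay": 0,"az": 0,"hand": 0},{"dx": 0.72,"dy": -0.75,"dz": 1.65,"ax": 0,"ay": 0,"az": 0,"hand": 0},{"dx": 0.72,"dy": -0.75,"dz": 1.65,"ax": 0,"ay": 0,"az": 0,"hand": 0}]'

```text
clock: 16.25
tool_pos: [0.4465, 0.2372, 0.0741]
eef_rot: [0.678, 0.735, -0.001, -0.0]
contact_force: [0.9, -0.1, 0.5]
opening: 0.007
```

```bash
python3 - <<'E'
from h import *
s=r.get_state();print(s['tool_pos'],s['eef_rot'],s['opening'],s['contact_force'],s['moment'])
p,d,m=snap('wrist','w13')
p,d,m=snap('side','d13')
cv2.imwrite('pics/d13c.png',cv2.resize(p[190:310,195:345,::-1],None,fx=5,fy=5,interpolation=cv2.INTER_CUBIC))
E
```

```text
[0.44647219 0.23715273 0.07407436] [ 6.78028763e-01  7.35034680e-01 -9.96255347e-04 -1.49734162e-04] 0.006875164450235367 [ 0.92079374 -0.12029511  0.49437263] [ 0.00413973 -0.02075435  0.00450393]
```

View pics/w13.png

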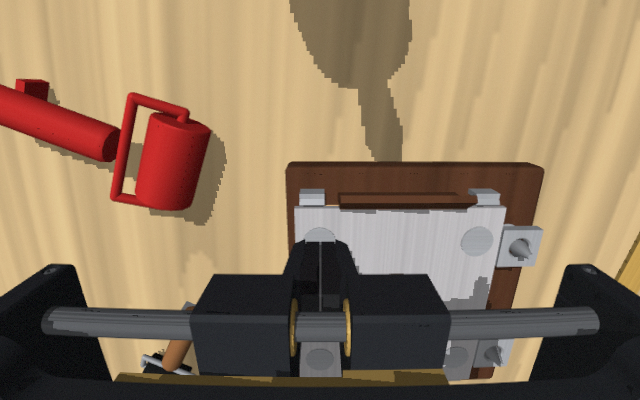

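View pics/d13c.png

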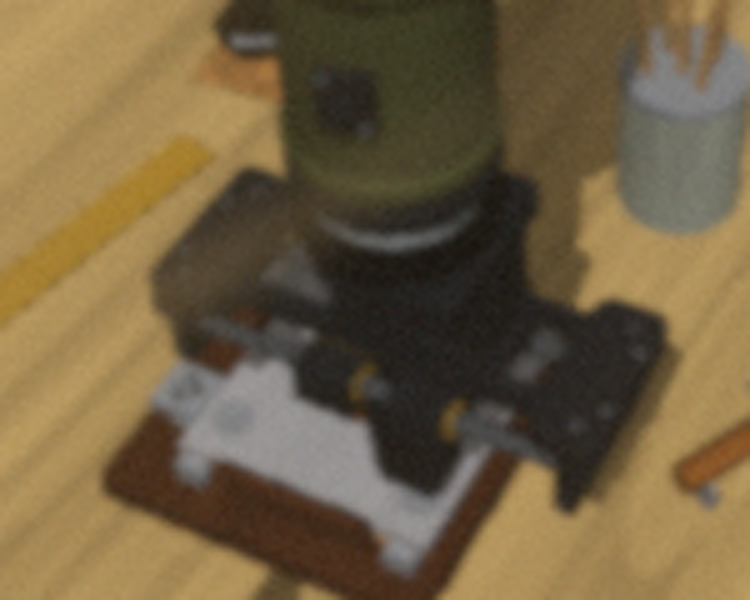

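The fingertips are over disc 1, at (320,238) in w13. I press in small steps.

Call:
servo_tool --deltas '[{"dx": 0,"dy": 0,"dz": 0.1,"ax": 0,"ay": 0,"az": 0,"hand": 0},{"dx": 0,"dy": 0,"dz": 0.18,"ax": 0,"ay": 0,"az": 0,"hand": 0},{"dx": 0,"dy": 0,"dz": 0.23,"ax": 0,"ay": 0,"az": 0,"hand": 0},{"dx": 0,"dy": 0,"dz": 0.25,"ax": 0,"ay": 0,"az": 0,"hand": 0}]'

```text
clock: 16.85
tool_pos: [0.4471, 0.2372, 0.06]
eef_rot: [0.678, 0.735, -0.0, 0.0]
contact_force: [-0.5, -2.2, 7.5]
opening: 0.004
```

Call:
servo_tool --deltas '[{"dx": 0,"dy": 0,"dz": 0.03,"ax": 0,"ay": 0,"az": 0,"hand": 0},{"dx": 0,"dy": 0,"dz": 0.06,"ax": 0,"ay": 0,"az": 0,"hand": 0},{"dx": 0,"dy": 0,"dz": 0.09,"ax": 0,"ay": 0,"az": 0,"hand": 0},{"dx": 0,"dy": 0,"dz": 0.12,"ax": 0,"ay": 0,"az": 0,"hand": 0}]'

```text
clock: 17.35
tool_pos: [0.4473, 0.2374, 0.0537]
eef_rot: [0.678, 0.735, 0.0, 0.0]
contact_force: [-2.6, -1.8, 28.2]
opening: 0.002
```

Call:
servo_tool --deltas '[{"dx": 0,"dy": 0,"dz": 0.02,"ax": 0,"ay": 0,"az": 0,"hand": 0},{"dx": 0,"dy": 0,"dz": 0.03,"ax": 0,"ay": 0,"az": 0,"hand": 0}]'

```text
clock: 17.6
tool_pos: [0.4474, 0.2374, 0.0534]
eef_rot: [0.678, 0.735, 0.001, 0.001]
contact_force: [-4.7, -2.6, 36.9]
opening: 0.007
```

```bash
python3 - <<'E'
from h import *
s=r.get_state();print(s['tool_pos'],s['opening'],s['contact_force'],s['moment'])
p,d,m=snap('wrist','w14')
cv2.imwrite('pics/w14c.png',cv2.resize(p[150:270,270:570,::-1],None,fx=2.6,fy=2.6,interpolation=cv2.INTER_CUBIC))
p,d,m=snap('side','d14')
cv2.imwrite('pics/d14c.png',cv2.resize(p[190:310,195:345,::-1],None,fx=5,fy=5,interpolation=cv2.INTER_CUBIC))
E
```

```text
[0.44736409 0.23737421 0.05336883] 0.006642466391094301 [-4.66445601 -2.56884382 36.88793292] [-0.69122082  0.69492114  0.05076829]
```

View pics/w14c.png

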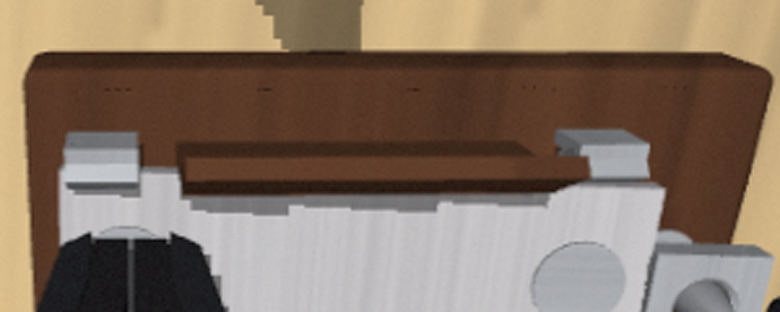

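View pics/d14c.png

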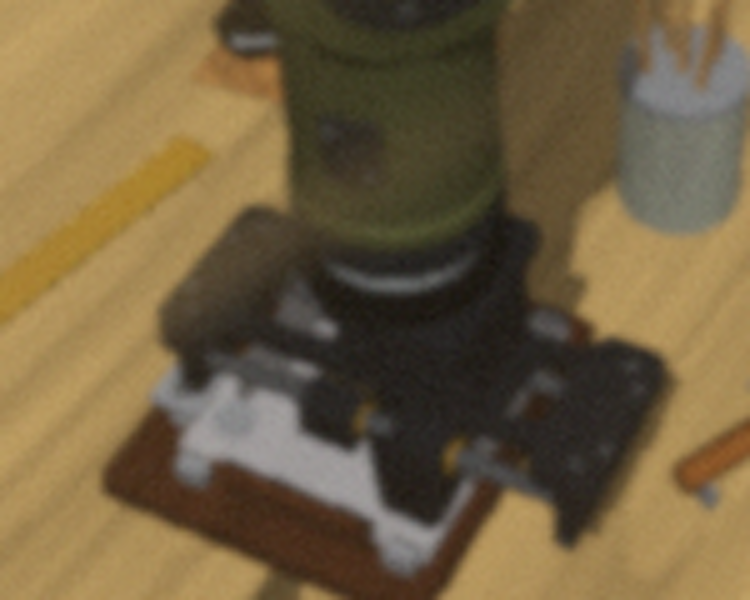

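Clip 1's nib now sits over the plate edge, at (102,175) in w14c, so corner 1 is home. Corner 3 is next.

Call:
servo_tool --deltas '[{"dx": 0,"dy": 0,"dz": -0.4,"ax": 0,"ay": 0,"az": 0,"hand": 0},{"dx": 0,"dy": 0.1,"dz": -0.7,"ax": 0,"ay": 0,"az": 0,"hand": 0},{"dx": 0,"dy": 0.8,"dz": -0.7,"ax": 0,"ay": 0,"az": 0,"hand": 0},{"dx": 0,"dy": 1.43,"dz": -0.6,"ax": 0,"ay": 0,"az": 0,"hand": 0},{"dx": 0,"dy": 1.43,"dz": -0.45,"ax": 0,"ay": 0,"az": 0,"hand": 0},{"dx": 0,"dy": 1.43,"dz": -0.4,"ax": 0,"ay": 0,"az": 0,"hand": 0}]'

```text
clock: 18.45
tool_pos: [0.5308, 0.2441, 0.0736]
eef_rot: [0.678, 0.735, -0.001, -0.001]
contact_force: [-0.0, 0.3, -0.2]
opening: 0.007
```

```bash
python3 - <<'E'
from h import *
s=r.get_state();print(s['tool_pos'],s['opening'],s['contact_force'],s['moment'])
p,d,m=snap('wrist','w15')
cv2.imwrite('pics/w15c.png',cv2.resize(p[140:300,170:420,::-1],None,fx=3,fy=3,interpolation=cv2.INTER_CUBIC))
E
```

```text
[0.53081401 0.2441024  0.07355243] 0.006524473119153667 [-0.00811321  0.3459245  -0.2363819 ] [-0.02183442 -0.02561194  0.0201907 ]
```

View pics/w15c.png

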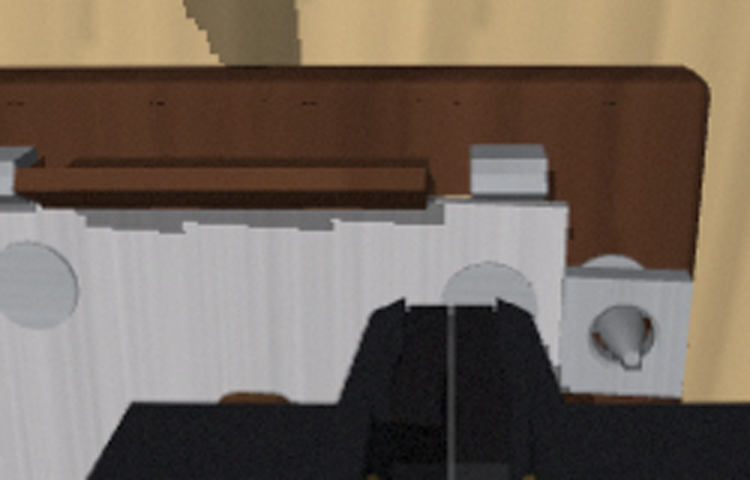

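Disc 3 lies about 7 mm further +x than the fingers, so I shift by 4.8 mm and press.

Call:
servo_tool --deltas '[{"dx": 0,"dy": 0.08,"dz": 0.08,"ax": 0,"ay": 0,"az": 0,"hand": 0},{"dx": 0,"dy": 0.08,"dz": 0.17,"ax": 0,"ay": 0,"az": 0,"hand": 0},{"dx": 0,"dy": 0.08,"dz": 0.23,"ax": 0,"ay": 0,"az": 0,"hand": 0},{"dx": 0,"dy": 0.08,"dz": 0.27,"ax": 0,"ay": 0,"az": 0,"hand": 0},{"dx": 0,"dy": 0.08,"dz": 0.31,"ax": 0,"ay": 0,"az": 0,"hand": 0},{"dx": 0,"dy": 0.08,"dz": 0.34,"ax": 0,"ay": 0,"az": 0,"hand": 0},{"dx": 0,"dy": 0.08,"dz": 0.36,"ax": 0,"ay": 0,"az": 0,"hand": 0}]'

```text
clock: 19.38
tool_pos: [0.5372, 0.2448, 0.0534]
eef_rot: [0.678, 0.735, -0.0, 0.0]
contact_force: [-2.1, -1.2, 11.6]
opening: -0.0
```

Call:
servo_tool --deltas '[{"dx": 0,"dy": 0,"dz": 0.02,"ax": 0,"ay": 0,"az": 0,"hand": 0},{"dx": 0,"dy": 0,"dz": 0.04,"ax": 0,"ay": 0,"az": 0,"hand": 0},{"dx": 0,"dy": 0,"dz": 0.04,"ax": 0,"ay": 0,"az": 0,"hand": 0}]'

```text
clock: 19.75
tool_pos: [0.5373, 0.2448, 0.0531]
eef_rot: [0.678, 0.735, 0.0, 0.0]
contact_force: [-5.2, -2.2, 20.8]
opening: 0.001
```

```bash
python3 - <<'E'
from h import *
s=r.get_state();print(s['tool_pos'],s['opening'],s['contact_force'],s['moment'])
p,d,m=snap('wrist','w16')
cv2.imwrite('pics/w16c.png',cv2.resize(p[140:300,170:420,::-1],None,fx=3,fy=3,interpolation=cv2.INTER_CUBIC))
E
```

```text
[0.53726975 0.24477778 0.05314718] 0.0006315112887751394 [-5.2309415  -2.15543381 20.81757941] [-0.58384009  0.99731465 -0.03347829]
```

View pics/w16c.png

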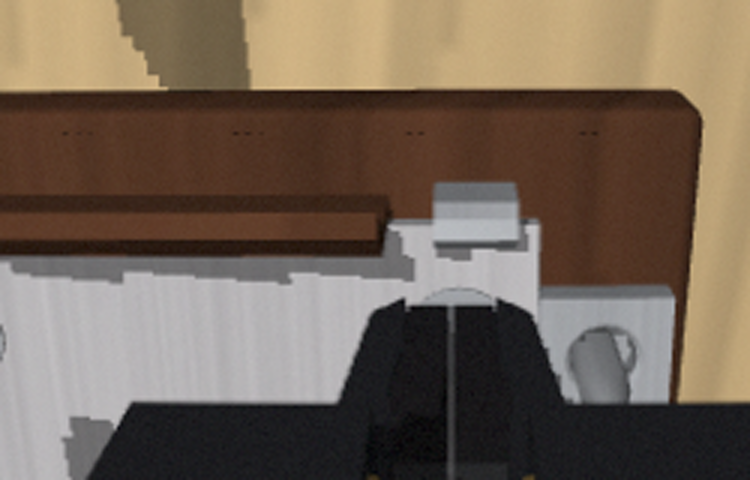

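Clip 3 has snapped, at (475,213) in w16c. Corner 2 is next.

Call:
servo_tool --deltas '[{"dx": 0,"dy": 0,"dz": -0.5,"ax": 0,"ay": 0,"az": 0,"hand": 0},{"dx": 0,"dy": 0,"dz": -1.2,"ax": 0,"ay": 0,"az": 0,"hand": 0},{"dx": -0.7,"dy": 0,"dz": -1.3,"ax": 0,"ay": 0,"az": 0,"hand": 0},{"dx": -1.47,"dy": 0,"dz": -1.2,"ax": 0,"ay": 0,"az": 0,"hand": 0},{"dx": -1.47,"dy": 0,"dz": -0.6,"ax": 0,"ay": 0,"az": 0,"hand": 0},{"dx": -1.47,"dy": 0,"dz": -0.45,"ax": 0,"ay": 0,"az": 0,"hand": 0},{"dx": -1.47,"dy": 0,"dz": -0.45,"ax": 0,"ay": 0,"az": 0,"hand": 0}]'

```text
clock: 20.68
tool_pos: [0.5439, 0.1579, 0.0774]
eef_rot: [0.678, 0.736, -0.0, -0.001]
contact_force: [-0.1, -0.1, -0.1]
opening: 0.008
```

```bash
python3 - <<'E'
from h import *
s=r.get_state();print(s['tool_pos'],s['opening'],s['contact_force'],s['moment'])
p,d,m=snap('wrist','w17')
cv2.imwrite('pics/w17c.png',cv2.resize(p[80:300,150:450,::-1],None,fx=2.6,fy=2.6,interpolation=cv2.INTER_CUBIC))
p,d,m=snap('scene','s17')
cv2.imwrite('pics/s17c.png',cv2.resize(p[110:220,280:430,::-1],None,fx=5,fy=5,interpolation=cv2.INTER_CUBIC))
E
```

```text
[0.54390692 0.15788354 0.07737629] 0.008211052029487867 [-0.10072677 -0.14455564 -0.12984468] [0.01365156 0.04835373 0.03041595]
```

View pics/w17c.png

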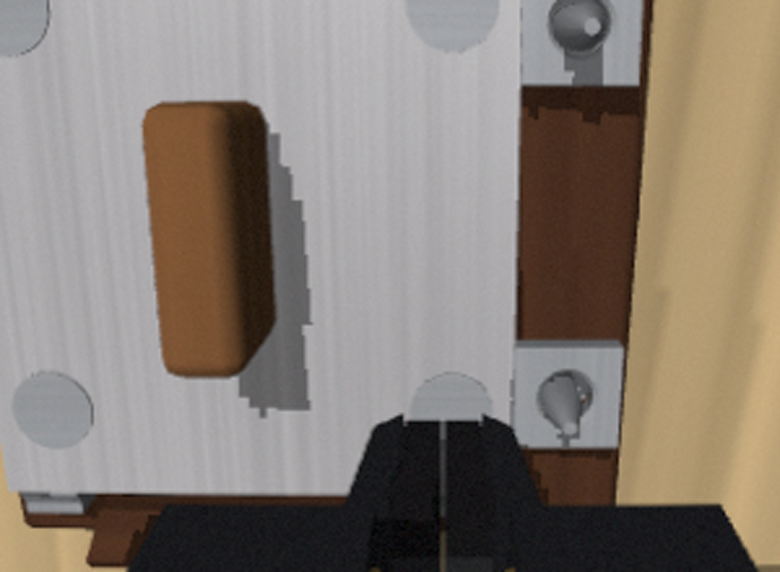

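View pics/s17c.png

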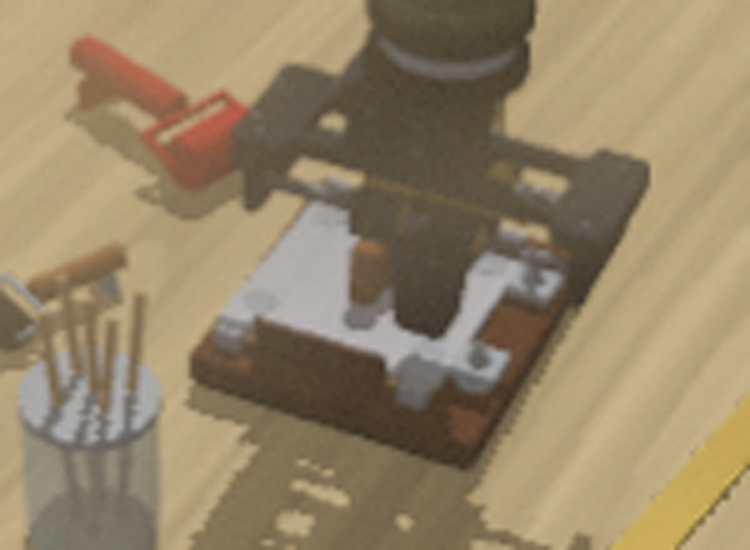

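Call:
servo_tool --deltas '[{"dx": 0,"dy": 0,"dz": 0.1,"ax": 0,"ay": 0,"az": 0,"hand": 0},{"dx": 0,"dy": 0,"dz": 0.2,"ax": 0,"ay": 0,"az": 0,"hand": 0},{"dx": 0,"dy": 0,"dz": 0.26,"ax": 0,"ay": 0,"az": 0,"hand": 0},{"dx": 0,"dy": 0,"dz": 0.31,"ax": 0,"ay": 0,"az": 0,"hand": 0},{"dx": 0,"dy": 0,"dz": 0.36,"ax": 0,"ay": 0,"az": 0,"hand": 0},{"dx": 0,"dy": 0,"dz": 0.4,"ax": 0,"ay": 0,"az": 0,"hand": 0},{"dx": 0,"dy": 0,"dz": 0.42,"ax": 0,"ay": 0,"az": 0,"hand": 0}]'

```text
clock: 21.65
tool_pos: [0.5444, 0.1568, 0.0524]
eef_rot: [0.678, 0.735, 0.0, 0.0]
contact_force: [0.1, 0.4, 0.5]
opening: 0.001
```

Call:
servo_tool --deltas '[{"dx": 0,"dy": 0,"dz": 0.02,"ax": 0,"ay": 0,"az": 0,"hand": 0},{"dx": 0,"dy": 0,"dz": 0.05,"ax": 0,"ay": 0,"az": 0,"hand": 0},{"dx": 0,"dy": 0,"dz": 0.05,"ax": 0,"ay": 0,"az": 0,"hand": 0}]'

```text
clock: 22.02
tool_pos: [0.5444, 0.1568, 0.0514]
eef_rot: [0.678, 0.735, 0.0, 0.0]
contact_force: [-4.0, -0.8, 18.9]
opening: 0.007
```

Corner 2 is at its stop, with the TCP at 51.4 mm and 19 N. Corner 0 is next.

Call:
servo_tool --deltas '[{"dx": 0,"dy": 0,"dz": -0.5,"ax": 0,"ay": 0,"az": 0,"hand": 0},{"dx": 0,"dy": -0.4,"dz": -0.9,"ax": 0,"ay": 0,"az": 0,"hand": 0},{"dx": 0,"dy": -1.1,"dz": -0.9,"ax": 0,"ay": 0,"az": 0,"hand": 0},{"dx": 0,"dy": -1.52,"dz": -0.7,"ax": 0,"ay": 0,"az": 0,"hand": 0},{"dx": 0,"dy": -1.52,"dz": -0.45,"ax": 0,"ay": 0,"az": 0,"hand": 0},{"dx": 0,"dy": -1.52,"dz": -0.45,"ax": 0,"ay": 0,"az": 0,"hand": 0}]'

```text
clock: 22.78
tool_pos: [0.453, 0.1496, 0.0759]
eef_rot: [0.678, 0.735, -0.001, -0.0]
contact_force: [0.4, -0.2, -0.5]
opening: 0.007
```

```bash
python3 - <<'E'
from h import *
s=r.get_state();print(s['tool_pos'],s['opening'],s['contact_force'],s['moment'])
p,d,m=snap('wrist','w18')
cv2.imwrite('pics/w18c.png',cv2.resize(p[80:300,270:570,::-1],None,fx=2.6,fy=2.6,interpolation=cv2.INTER_CUBIC))
E
```

```text
[0.45301962 0.14958715 0.07585396] 0.0068458253277730126 [ 0.44670196 -0.16691958 -0.4686878 ] [ 0.09486152  0.04977463 -0.01111125]
```

View pics/w18c.png

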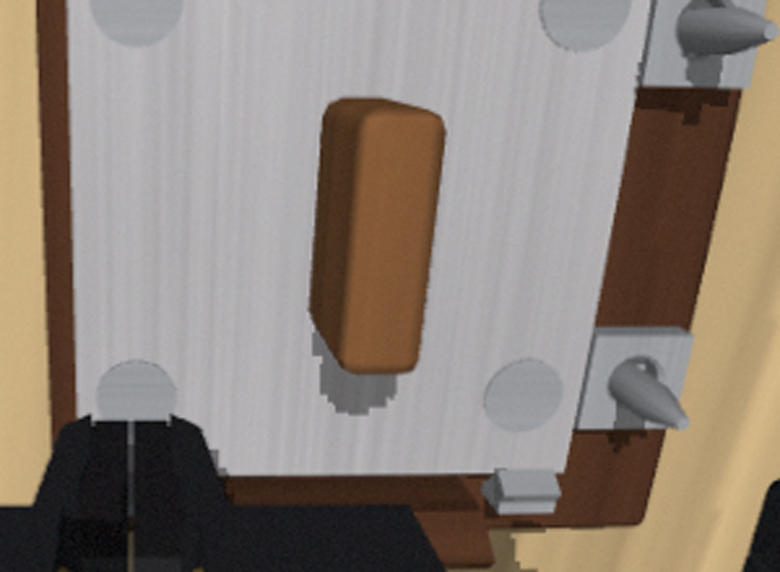

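Call:
servo_tool --deltas '[{"dx": 0,"dy": 0,"dz": 0.1,"ax": 0,"ay": 0,"az": 0,"hand": 0},{"dx": 0,"dy": 0,"dz": 0.2,"ax": 0,"ay": 0,"az": 0,"hand": 0},{"dx": 0,"dy": 0,"dz": 0.26,"ax": 0,"ay": 0,"az": 0,"hand": 0},{"dx": 0,"dy": 0,"dz": 0.31,"ax": 0,"ay": 0,"az": 0,"hand": 0},{"dx": 0,"dy": 0,"dz": 0.36,"ax": 0,"ay": 0,"az": 0,"hand": 0},{"dx": 0,"dy": 0,"dz": 0.4,"ax": 0,"ay": 0,"az": 0,"hand": 0},{"dx": 0,"dy": 0,"dz": 0.43,"ax": 0,"ay": 0,"az": 0,"hand": 0},{"dx": 0,"dy": 0,"dz": 0.45,"ax": 0,"ay": 0,"az": 0,"hand": 0}]'

```text
clock: 23.82
tool_pos: [0.4534, 0.1496, 0.0513]
eef_rot: [0.678, 0.735, 0.001, 0.001]
contact_force: [-4.8, -0.4, 34.8]
opening: 0.003
```

Call:
servo_tool --deltas '[{"dx": 0,"dy": 0,"dz": -0.5,"ax": 0,"ay": 0,"az": 0,"hand": 0},{"dx": 0,"dy": 0,"dz": -1.3,"ax": 0,"ay": 0,"az": 0,"hand": 0},{"dx": 0.3,"dy": 0.3,"dz": -2.1,"ax": 0,"ay": 0,"az": 0,"hand": 0},{"dx": 0.7,"dy": 0.75,"dz": -2.5,"ax": 0,"ay": 0,"az": 0,"hand": 0},{"dx": 0.7,"dy": 0.75,"dz": -2.5,"ax": 0,"ay": 0,"az": 0,"hand": 0}]'

```text
clock: 24.45
tool_pos: [0.4977, 0.198, 0.2018]
eef_rot: [0.678, 0.735, 0.004, 0.001]
contact_force: [0.3, 1.1, -0.6]
opening: 0.007
```

```bash
python3 - <<'E'
from h import *
s=r.get_state();print(s['tool_pos'],s['contact_force'])
p,d,m=snap('wrist','w19'); C=cloud(m,d)
cv2.imwrite('pics/w19c.png',cv2.resize(p[70:300,200:460,::-1],None,fx=2.6,fy=2.6,interpolation=cv2.INTER_CUBIC))
c=np.array([.4951,.198]);a=np.radians(4.7);R=np.array([[np.cos(a),-np.sin(a)],[np.sin(a),np.cos(a)]])
L=(C[:,:,:2]-c)@R
for nm,x,y in [('c0',-46,-44),('c1',-46,44),('c2',46,-44),('c3',46,44),('e1',-30,60),('e3',30,60),('bed',0,80),('bed+x',84,0)]:
    M=(np.hypot(L[:,:,0]-x/1e3,L[:,:,1]-y/1e3)<.005)&(C[:,:,2]<.1);print(nm,M.sum(),np.median(C[M][:,2]) if M.sum() else None)
p,d,m=snap('scene','s19'); C=cloud(m,d)
c=np.array([.4975,.1963]);L=(C[:,:,:2]-c)@R
for nm,x,y in [('c0',-46,-44),('c1',-46,44),('c2',46,-44),('c3',46,44),('bed+x',84,0)]:
    M=(np.hypot(L[:,:,0]-x/1e3,L[:,:,1]-y/1e3)<.008)&(C[:,:,2]<.1);print('sc',nm,M.sum(),np.median(C[M][:,2]) if M.sum() else None)
cv2.imwrite('pics/s19c.png',cv2.resize(p[110:220,280:430,::-1],None,fx=5,fy=5,interpolation=cv2.INTER_CUBIC))
E
```

```text
[0.49766121 0.19796214 0.20178216] [ 0.26166495  1.12042526 -0.62865388]
c0 66 0.02560557377379341
c1 84 0.025532598729669564
c2 64 0.025528930229094554
c3 86 0.02566675886630529
e1 89 0.024726711705317594
e3 89 0.024895011558198676
bed 98 0.021319668819295617
bed+x 71 0.020894747493853505
sc c0 14 0.02614661800384266
sc c1 16 0.02603659390868046
sc c2 21 0.0257382948176218
sc c3 21 0.026523407522432985
sc bed+x 31 0.01939740513923638
```

View pics/w19c.png

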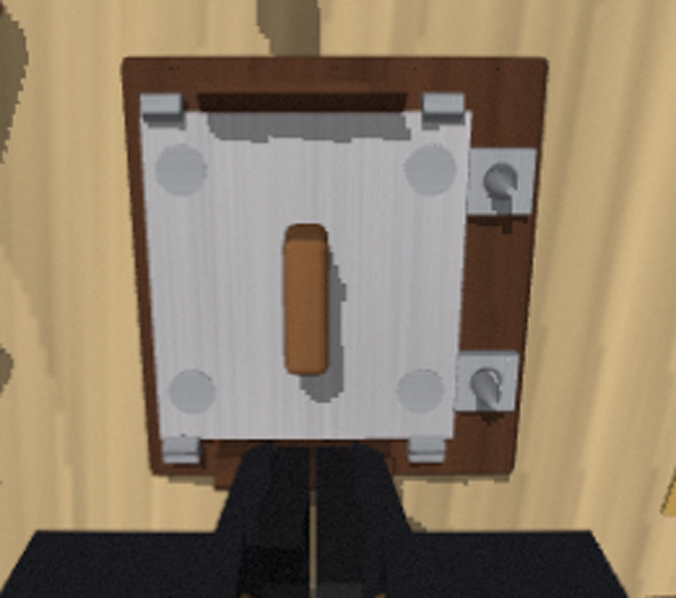

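View pics/s19c.png

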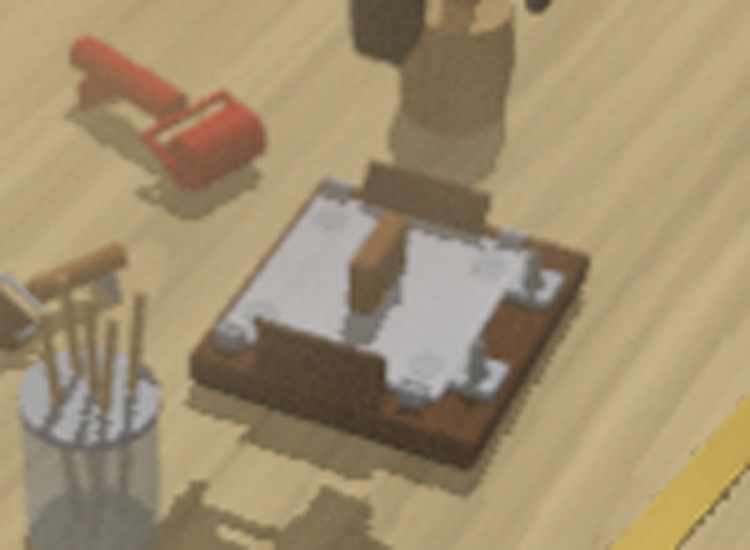

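All four discs read level at 25.5–26.5 mm and the nibs lie over the edges. A last check on the roller and the bystanders before I hand in.

```bash
python3 - <<'E'
from h import *
a=load('s5')[0].astype(int);b=load('s19')[0].astype(int);z=load('scene0')[0].astype(int)
for n,(u0,u1,v0,v1),ref in [('roller/mat',(335,415,222,272),a),('jar',(282,314,175,222),z),('folder',(165,226,322,356),z),('rule',(400,440,187,227),z)]:
    print(n,np.abs(b-ref)[v0:v1,u0:u1].mean())
cv2.imwrite('pics/s19f.png',load('s19')[0][:,:,::-1])
E
```

```text
roller/mat 14.697
jar 2.799645390070922
folder 36.67293474766956
rule 1.3295833333333333
```

View pics/s19f.png

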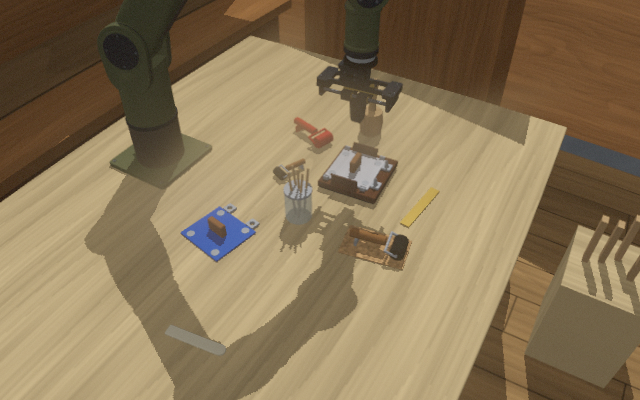

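The folder and mat differ only by the arm's shadow. The roller is on the mat at (375,240) and the bystanders are in place, so I hand in.

```bash
python3 -c "
from plant import r
print(r.finish_job(), r.get_state()['clock'])"
```

```text
the job is handed in; nothing more can be done
the job is handed in; nothing more can be done
```

I moved the hand roller onto its cork mat, set the grey cover over both pins onto the clips, and pressed its corners in the order 1, 3, 2, 0. I handed the job in shortly after 24.5 s of robot time. The hand-in gave no verdict, as expected.

- **Cover:** the four pressing discs measured 25.5–25.7 mm in the wrist camera and 25.7–26.5 mm in the scene camera, against 26 mm when home. All four nibs showed over the cover's end edges, and both pins stood in their eyes.
- **Roller and bystanders:** the roller lies level on the mat. The jar and rule pictures match the start. The bone folder and mat regions differ from the earlier pictures, which I put down to the arm's shadow. I checked the mallet only by eye.
- **Disagreements and slips:**
  - The scene camera sits about 3 mm off the wrist camera, so I aimed with the wrist camera.
  - While pressing, corners 1 and 3 stopped about 2 mm higher than corners 2 and 0, but the final heights came out level.
  - The peak pressing force was about 37 N, at the fingertips.
  - My first move call was refused for missing keys and moved nothing.

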